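# Stack the enamel trays to dry, cover them and wind the timer

### The job

Set the enamelled plaques to dry: stack all the wooden trays on the brass foot plate, chamfered corners over chamfered corners so that every skirt drops fully home over the one below, and then put the silver cover on top of the pile in the same way. Only then wind the drying timer with its key, clockwise in as many part turns as it needs, until it is fully wound. Leave the other things on the bench where they are.

Things in the scene. Friction and masses are not known exactly. Their poses are not given: they have to be found in the camera images.
- tray1_centre (a point): Wooden drying tray with a round blue plaque on top (None if absent; 2 to 4 are present, all alike): outline 100 mm (its x) by 56 mm (its y), the two corners at its +x end cut off by 14 mm at 45 degrees; plain upright sides 24 mm high, then an 8 mm high platform set in 8 mm all round (32 mm in all). Hollow below: see its nose. 0.13 to 0.24 kg; held by its 56 mm sides. The point is its centre, 16 mm over its underside; z up.
- tray1_nose (a point): Point of tray1 45 mm from its centre towards its chamfered end, at the same height. The tray's underside is a 12 mm deep skirt with 5.5 mm walls: it drops over the platform of the foot plate or of another tray with 2.5 mm play each way, only chamfers over chamfers, and rests on the ledge round it; each tray seated adds 24 mm to the pile.
- tray2_centre (a point): Wooden drying tray with a round blue plaque on top (None if absent; 2 to 4 are present, all alike): outline 100 mm (its x) by 56 mm (its y), the two corners at its +x end cut off by 14 mm at 45 degrees; plain upright sides 24 mm high, then an 8 mm high platform set in 8 mm all round (32 mm in all). Hollow below: see its nose. 0.13 to 0.24 kg; held by its 56 mm sides. The point is its centre, 16 mm over its underside; z up.
- tray2_nose (a point): Point of tray2 45 mm from its centre towards its chamfered end, at the same height. The tray's underside is a 12 mm deep skirt with 5.5 mm walls: it drops over the platform of the foot plate or of another tray with 2.5 mm play each way, only chamfers over chamfers, and rests on the ledge round it; each tray seated adds 24 mm to the pile.
- tray3_centre (a point): Wooden drying tray with a round blue plaque on top (None if absent; 2 to 4 are present, all alike): outline 100 mm (its x) by 56 mm (its y), the two corners at its +x end cut off by 14 mm at 45 degrees; plain upright sides 24 mm high, then an 8 mm high platform set in 8 mm all round (32 mm in all). Hollow below: see its nose. 0.13 to 0.24 kg; held by its 56 mm sides. The point is its centre, 16 mm over its underside; z up.
- tray3_nose (a point): Point of tray3 45 mm from its centre towards its chamfered end, at the same height. The tray's underside is a 12 mm deep skirt with 5.5 mm walls: it drops over the platform of the foot plate or of another tray with 2.5 mm play each way, only chamfers over chamfers, and rests on the ledge round it; each tray seated adds 24 mm to the pile.
- tray4_centre (a point): Wooden drying tray with a round blue plaque on top (None if absent; 2 to 4 are present, all alike): outline 100 mm (its x) by 56 mm (its y), the two corners at its +x end cut off by 14 mm at 45 degrees; plain upright sides 24 mm high, then an 8 mm high platform set in 8 mm all round (32 mm in all). Hollow below: see its nose. 0.13 to 0.24 kg; held by its 56 mm sides. The point is its centre, 16 mm over its underside; z up.
- tray4_nose (a point): Point of tray4 45 mm from its centre towards its chamfered end, at the same height. The tray's underside is a 12 mm deep skirt with 5.5 mm walls: it drops over the platform of the foot plate or of another tray with 2.5 mm play each way, only chamfers over chamfers, and rests on the ledge round it; each tray seated adds 24 mm to the pile.
- cover_grip (a point): Silver cover: outline 100 mm (its x) by 56 mm (its y), the two corners at its +x end cut off by 14 mm at 45 degrees; 20 mm high, skirt below as a tray's, and on top an upright bar handle 44 mm long (x), 12 mm thick (y), 21 to 43 mm over the underside, its lowest mm or two in a low step. It drops over a tray's platform as a tray does. 0.16 to 0.29 kg. The point is the middle of the handle, 32 mm over the underside; z up.
- cover_nose (a point): Point of the cover 45 mm from the handle's middle towards its chamfered end, at the same height.
- foot_ledge (a point): Brass foot plate, fixed to the bench on an iron sole 130 by 84 by 6 mm: outline 100 mm (its x) by 56 mm (its y), the two corners at its +x end cut off by 14 mm at 45 degrees. Its ledge, where the lowest tray's skirt rests, is 20 mm over the bench; its platform, as a tray's, stands 8 mm higher. The point is the plate's middle at ledge height; x towards the chamfered end, z up. Place and turn vary.
- foot_nose (a point): Point of the foot plate 45 mm from its middle towards its chamfered end, at ledge height.
- key_grip (a point): Steel winding key on top of the drying timer (fixed wooden case 90 by 110 mm, 60 mm high, white dial on one side): an upright flat wing 88 mm long (point x), 10 mm thick (point y), its middle 60 mm solid and 36 mm high (82 to 118 mm over the bench). The point is the wing's middle on the upright turning axis, 100 mm over the bench; the point turns with the key.
- key (a joint): Turn of the key in rad, growing as it is wound clockwise seen from above; starts between 0 and 0.9, and fully wound meets a hard stop at 6.0. It takes 0.1 to 0.15 N m; a click holds it wherever it is let go, so it can be wound in part turns with fresh grasps.
- dialring: Tortoiseshell dial ring, 68 mm across, 10 mm high; a bystander, to be left where it lies. Origin at its underside or middle.
- driver1: Blued steel screwdriver, 170 mm; a bystander, to be left where it lies. Origin at its underside or middle.
- driver2: Blued steel screwdriver, 140 mm; a bystander, to be left where it lies. Origin at its underside or middle.
- piston: Brass bird-call piston standing upright, 93 mm high; a bystander, to be left where it lies. Origin at its underside or middle.
- oilcup: Small white oil bowl, 56 mm across; a bystander, to be left where it lies. Origin at its underside or middle.
- loupe: Eye loupe, 44 mm across, 37 mm high; a bystander, to be left where it lies. Origin at its underside or middle.
- varnish: Amber varnish jar, 90 mm high; a bystander, to be left where it lies. Origin at its underside or middle.

How it is judged:
On the way, in this order (a step that is already met when the one before it is completed fails the run):
1. all the trays that are present are stacked home on the foot plate (horizontal distance between each of tray1_centre, tray2_centre, tray3_centre, tray4_centre and foot_ledge below 0.013 m and horizontal distance between each of tray1_nose, tray2_nose, tray3_nose, tray4_nose and foot_nose below 0.018 m and angle between each of tray1_centre, tray2_centre, tray3_centre, tray4_centre's own z axis and vertical below 0.06 rad and (z of tray1_centre in the frame of foot_ledge between 0.013 and 0.019 m or z of tray1_centre in the frame of foot_ledge between 0.037 and 0.043 m or z of tray1_centre in the frame of foot_ledge between 0.061 and 0.067 m or z of tray1_centre in the frame of foot_ledge between 0.085 and 0.091 m) and (z of tray2_centre in the frame of foot_ledge between 0.013 and 0.019 m or z of tray2_centre in the frame of foot_ledge between 0.037 and 0.043 m or z of tray2_centre in the frame of foot_ledge between 0.061 and 0.067 m or z of tray2_centre in the frame of foot_ledge between 0.085 and 0.091 m) and (z of tray3_centre in the frame of foot_ledge between 0.013 and 0.019 m or z of tray3_centre in the frame of foot_ledge between 0.037 and 0.043 m or z of tray3_centre in the frame of foot_ledge between 0.061 and 0.067 m or z of tray3_centre in the frame of foot_ledge between 0.085 and 0.091 m) and (z of tray4_centre in the frame of foot_ledge between 0.013 and 0.019 m or z of tray4_centre in the frame of foot_ledge between 0.037 and 0.043 m or z of tray4_centre in the frame of foot_ledge between 0.061 and 0.067 m or z of tray4_centre in the frame of foot_ledge between 0.085 and 0.091 m)), for 0.2 s.
2. the cover is home on top of the pile (all of step 1 and horizontal distance between cover_grip and foot_ledge below 0.013 m and horizontal distance between cover_nose and foot_nose below 0.018 m and angle between cover_grip's own z axis and vertical below 0.06 rad and (z of cover_grip in the frame of foot_ledge between 0.077 and 0.083 m or z of cover_grip in the frame of foot_ledge between 0.101 and 0.107 m or z of cover_grip in the frame of foot_ledge between 0.125 and 0.131 m) and z of cover_grip in the frame of tray1_centre above 0.03 m and z of cover_grip in the frame of tray2_centre above 0.03 m and z of cover_grip in the frame of tray3_centre above 0.03 m and z of cover_grip in the frame of tray4_centre above 0.03 m), for 0.2 s.
3. the key is fully wound with the pile still covered (all of step 2 and value of joint key above 5.7 rad), for 0.2 s.
At the end, for the whole second after the job is handed in: Every tray present and, above them all, the cover sit level on the foot plate's pile, home (heights within 3 mm of a seated pile, centres within 13 mm of the foot plate's middle, chamfered ends all the way of the foot plate's), at rest; the key is wound to more than 5.7 of its 6.0 rad (all of step 3 and linear speed of each of tray1, tray2, tray3, tray4, cover below 0.02 m/s); the robot touches nothing.
It fails at once if a bystander is shifted more than 5 cm (distance of any of dialring, driver1, driver2, piston, oilcup, loupe, varnish from where it was at the start of the episode above 0.05 m).
Of tray1, tray2, tray3, tray4 only 2 to 4 are there at a start; the rules pass over those that are not, and their reading is None.
At some moment in a run one of tray1, tray2, tray3, tray4, cover may be knocked a few centimetres aside while the robot is not near it.
Once in a run the grip may slacken for a moment while it holds something.
It also fails if it takes over 210 s, if anything falls off the work surface, if the arm or the gripper's body presses on something with over 40 N, if the wrist force passes 120 N, or if a joint passes its speed limit or range.

### The arm

A 6-joint arm with a two-finger parallel gripper is mounted at the origin on the work surface. World frame = base frame: x ahead of the robot, y to its left, z up, the work surface at z = 0. Lengths are in m, angles in rad, forces in N, time in s.
With the tool pointing down it reaches from about 0.35 to 0.775 m from the base axis. Payload 7.3 kg.
Tool frame: the origin (TCP) lies on the mounting face of the last link; the fingertips stand 178 mm ahead of it and the grasp point (between the pads) lies 159 mm ahead of it (robot.tcp_to_tips is the distance from the TCP to the fingertips, in m); z points along the fingers, y is the direction in which the jaws open and shut (so a half turn about z gives the same grasp; the last joint's range is limited). The gripper opens to 92 mm and grips with 3 to 60 N. Pads are 19 mm wide; open, the fingers measure 130 mm over their backs; the gripper's body (75 mm by 190 mm) begins 47 mm behind the grasp point.
Start: joints at [-1.495, 0.342, 1.524, -0, 1.275, -0.146], TCP at [0.116, -0.512, 0.405] pointing down, gripper open.
Joint ranges: [-2.53, 2.53], [-0.77, 2.02], [0.04, 2.7], [-1, 4.14], [0.28, 2.66], [-3.11, 3.11]. Speed limits (rad/s): [2.57, 2.57, 3.14, 3.14, 3.14, 3.14].

### API

Orientations are given as [roll, pitch, yaw] about the fixed x, y, z axes, in that order (R = Rz(yaw) Ry(pitch) Rx(roll)).
In Python, from cell import robot, viewer gives the robot as it stands.
- The arm moves only by the shell command python3 -m creep 'ROWS' [OPENING] [FORCE]. ROWS is JSON, a list that holds one entry, the list of rows, each a list of 6 numbers: the shift along the world's x, y, z in mm, then the turn, a rotation vector about the world's x, y, z in degrees. A call has 1 to 5 rows; each row shifts and turns the pose as measured when the row begins; what a row does not reach is not made up. A row lasts 1/12 s, in which the tool goes at most 41.7 mm and 7.16 degrees, less where a joint would pass 70% of its speed; a pose out of reach is approached as far as the arm can. A call with a gripper value outside its range is refused whole. OPENING is the closure, from -1 (fully open) to 1 (shut), set as the call begins (- or left out, the last holds). The fingers move at their own pace and stop on an object; FORCE is the grip in N (left out, the last holds). Time passes only in rows, so rows that do not move let the fingers close. It gives the time, the measured TCP pose, the force and the opening at its end, in the units of the state.
- robot.observe(): the state, without advancing time (a new reading comes with each control period).
- viewer.read_camera(name): name is "scene" or "top" or "wrist"; returns the picture (400x640x3 uint8, blue, green, red); there is no depth.
- viewer.camera_model(name): a dict with "fx", "fy", "cx", "cy" (pixels), "k1" (the pictures are not rectified: a ray, as slopes to the right and down, at radius r is drawn at 1 + k1 r^2 times it, then the intrinsics apply), "pose" (4x4, takes a point from camera to world coordinates); the wrist camera has in their place "mount" (4x4, takes a point from camera to tool coordinates, whose origin is the TCP and whose axes are the flange's). Camera axes: x right, y up, looking along -z (the intrinsics and any distortion apply to the point x, -y, -z); pixel columns grow to the right and rows downward; lengths in m; the calibration is good to about 2 mm. A picture is of the moment at which its call begins: read the wrist's pose just before it. camera_model takes no time and is no camera call.
- robot.hand_in(): hands the job in, once; it reports no verdict.
The state is a dict: "time": time; "qpos": joint angles; "qvel": joint speeds; "joint_efforts": joint torques, N m; "tool_pos": TCP position; "tool_rot": TCP orientation; "contact_force": force on the tool from outside, world axes, zero at the start; "torque": the same for the moment, N m; "opening": finger opening in m.
Only numpy, scipy, OpenCV 4.12 (cv2) and the standard library are available. Lean on these libraries where they do the work, as an engineer would, in place of code of your own. Each camera call takes 0.05 s, during which the arm holds its last target. There are 200 camera calls.

## Working session

There is one attempt and no reset: what is moved stays moved. The work goes in short steps, Python scripts to look and compute and a shell command to move; the robot and the scene stay as the last step left them, time stands still between calls to the robot, and variables do not carry over. Pictures are saved under pics/ and viewed, about 12 in all and at most 16, crops included, and the job is handed in when it is done.

```bash
mkdir -p pics; ls
python3 - <<'E'
from cell import robot, viewer
import cv2,numpy as np
s=robot.observe();print(s)
for n in("top","scene","wrist"):
    m=viewer.camera_model(n);print(n,m)
    cv2.imwrite(f"pics/{n}0.png",viewer.read_camera(n))
a=[cv2.imread(f"pics/{n}0.png") for n in("top","scene")]
E
```

```text
pics
{'time': 0.0, 'qpos': array([-1.49501030e+00,  3.42720077e-01,  1.52501952e+00, -7.46782075e-06,
        1.27537075e+00, -1.46021836e-01]), 'qvel': array([-0.00060753, -0.00179252, -0.00131159, -0.00041802, -0.00049503,
        0.00023049]), 'joint_efforts': array([-1.97648529e-03, -4.31246030e+01, -2.44224483e+01,  7.16049923e-02,
        5.58900239e-02, -1.06478396e-04]), 'tool_pos': array([ 0.11549599, -0.51200216,  0.40404525]), 'tool_rot': array([-3.14009007e+00, -2.13764821e-04,  2.21809884e-01]), 'contact_force': array([-0.69230739, -0.91293917, -0.6761577 ]), 'torque': array([ 0.0022125 , -0.03032737, -0.00138306]), 'opening': 0.09166438985783605}
top {'fx': 421.00764874494115, 'fy': 421.00764874494115, 'cx': 315.1277625804805, 'cy': 196.14963297561889, 'k1': 0.028028098408892813, 'pose': array([[-0.02755905,  0.99155166, -0.12675099,  0.4034084 ],
       [-0.99948925, -0.0293852 , -0.01255982, -0.01400987],
       [-0.01617832,  0.12634011,  0.99185505,  1.31623086],
       [ 0.        ,  0.        ,  0.        ,  1.        ]])}
scene {'fx': 436.21487501583283, 'fy': 436.21487501583283, 'cx': 319.2157804398843, 'cy': 198.23270778404196, 'k1': -0.006989396756011172, 'pose': array([[-0.77495906, -0.53256113,  0.34031912,  0.90140435],
       [ 0.63182668, -0.66584359,  0.39679638,  0.39118992],
       [ 0.01528097,  0.52252364,  0.85248785,  0.92191951],
       [ 0.        ,  0.        ,  0.        ,  1.        ]])}
wrist {'fx': 323.01302056839677, 'fy': 323.01302056839677, 'cx': 318.65069294328094, 'cy': 197.068212900737, 'k1': 0.021347042508544318, 'mount': array([[-1.17902471e-03,  9.52458135e-01,  3.04667214e-01,
         8.23521087e-02],
       [ 9.99999150e-01,  1.29238649e-03, -1.70416492e-04,
         6.92407186e-04],
       [-5.56062367e-04,  3.04666754e-01, -9.52458849e-01,
         1.89374571e-02],
       [ 0.00000000e+00,  0.00000000e+00,  0.00000000e+00,
         1.00000000e+00]])}
```

View pics/top0.png

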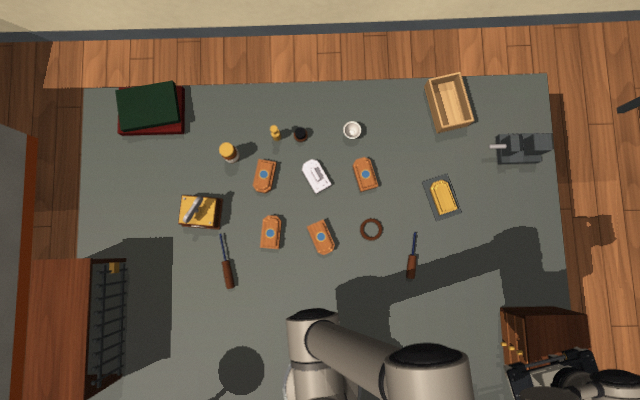

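View pics/scene0.png

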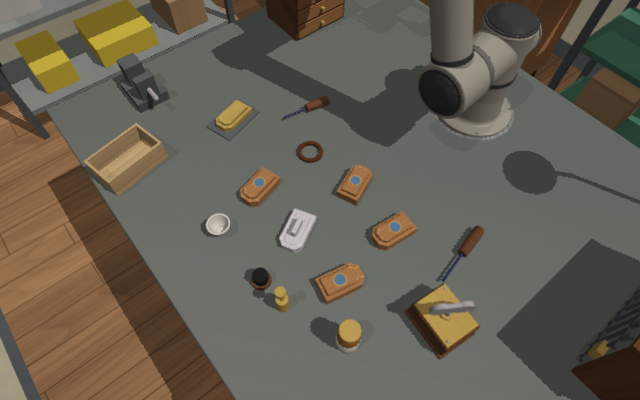

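Top view: trays at (264,175), (366,174), (270,232) and (321,237), the cover at (316,176), the foot at (442,198), the key at (192,209). All four trays are present.

```bash
cat > h.py <<'E'
from cell import robot, viewer
import cv2, numpy as np
from scipy.spatial.transform import Rotation as R
np.set_printoptions(precision=1,suppress=True)
def look(name,save=None):
    s=robot.observe(); m=viewer.camera_model(name); im=viewer.read_camera(name)
    if name=="wrist":
        T=np.eye(4); T[:3,:3]=R.from_euler("xyz",s["tool_rot"]).as_matrix(); T[:3,3]=s["tool_pos"]; P=T@m["mount"]
    else: P=m["pose"]
    if save: cv2.imwrite(f"pics/{save}.png",im)
    return im,m,P
def ground(px,m,P,z):
    px=np.asarray(px,float).reshape(-1,1,2)
    K=np.array([[m["fx"],0,m["cx"]],[0,m["fy"],m["cy"]],[0,0,1]])
    u=cv2.undistortPoints(px,K,np.array([m["k1"],0,0,0.])).reshape(-1,2)
    d=np.c_[u[:,0],-u[:,1],-np.ones(len(u))]@P[:3,:3].T
    return (P[:3,3]+d*((z-P[2,3])/d[:,2:3]))[:,:2]
def pix(p,m,P):
    c=np.linalg.inv(P)@np.r_[p,1]; u=np.array([c[0],-c[1]])/-c[2]; u*=1+m["k1"]*(u@u)
    return u*[m["fx"],m["fy"]]+[m["cx"],m["cy"]]
HSV={"tray":((3,90,60),(17,255,255)),"blue":((95,70,60),(115,255,255)),"foot":((18,110,70),(32,255,255)),"cover":((0,0,165),(179,40,255))}
def blobs(im,kind,amin):
    k=cv2.inRange(cv2.cvtColor(im,cv2.COLOR_BGR2HSV),*map(np.array,HSV[kind]))
    k=cv2.morphologyEx(k,cv2.MORPH_CLOSE,np.ones((5,5)))
    return [c for c in cv2.findContours(k,cv2.RETR_EXTERNAL,cv2.CHAIN_APPROX_NONE)[0] if cv2.contourArea(c)>amin]
def outline(c,m,P,z):
    """centre, yaw towards chamfered end, size, all in mm / deg"""
    w=ground(cv2.convexHull(c),m,P,z).astype(np.float32)*1000
    (cx,cy),(a,b),t=cv2.minAreaRect(w)
    if a<b: a,b,t=b,a,t+90
    t=np.radians(t); e=np.array([np.cos(t),np.sin(t)])
    mo=cv2.moments(w.reshape(-1,1,2)); g=np.array([mo["m10"],mo["m01"]])/mo["m00"]-[cx,cy]
    if g@e>0: e=-e                      # centroid lies away from the chamfers
    return np.array([cx,cy]),np.degrees(np.arctan2(e[1],e[0])),(a,b),g@e
E
python3 - <<'E'
from h import *
im,m,P=look("top")
sc=cv2.imread("pics/top0.png")
for k,z,a in(("tray",.02,200),("blue",.032,20),("foot",.02,200),("cover",.018,150)):
    for c in blobs(im,k,a):
        p,y,s,g=outline(c,m,P,z)
        if abs(p[0]-450)<300 and s[0]<150: print(k,c.mean((0,1)),p,round(float(y),1),np.array(s),round(float(g),1))
E
```

```text
tray [320.8 236.6] [441.  -12.5] -157.7 [101.2  58.9] -1.9
tray [370.9 229. ] [ 462.6 -166. ] -46.9 [65.4 64.3] -0.5
tray [270.3 232.9] [464.1 142.7] -6.7 [103.1  59.5] -1.7
tray [264.2 174.7] [638.2 161.1] 168.2 [105.   60.3] -2.1
tray [364.6 174.3] [ 636.7 -152.9] 14.6 [103.5  60.8] -2.2
blue [320.5 236.1] [445.1 -10.7] -1.6 [18.1 15.2] -0.1
blue [269.8 232.5] [460.  142.8] -91.6 [18.4 15.2] -0.4
blue [365.2 173.6] [ 633.5 -153.7] 88.2 [18.6 15.7] -0.4
blue [263.2 173.6] [643.1 161.9] 88.3 [18.7 15.7] -0.5
foot [194.8 211.1] [536.5 369.8] 83.1 [107.2  85. ] -0.2
foot [442.7 197.1] [ 557.1 -389.7] 16.5 [101.9  61.1] -1.4
cover [315.4 175.3] [637.1   1. ] 28.4 [101.4  58.3] -1.9
```

```bash
python3 -m creep '[[[38,10,-5,0,0,0.5],[38,10,-5,0,0,0.5],[38,10,-5,0,0,0.5],[38,10,-5,0,0,0.5],[38,10,-5,0,0,0.5]]]' -1 && python3 -m creep '[[[38,10,-5,0,0,0.5],[38,10,-5,0,0,0.5],[38,10,-5,0,0,0.5],[38,10,-5,0,0,0.5],[38,10,-5,0,0,0.5]]]'
python3 - <<'E'
from h import *
print(robot.observe()["tool_pos"]*1000)
E
```

```text
time: 0.62
tool_pos: [0.3045, -0.4627, 0.3787]
tool_rot: [3.14, 0.003, 0.252]
contact_force: [0.6, -1.1, 1.3]
opening: 0.0919
time: 1.03
tool_pos: [0.5034, -0.4082, 0.3516]
tool_rot: [3.141, 0.004, 0.298]
contact_force: [-0.0, -1.5, 0.4]
opening: 0.0918
[ 503.4 -408.2  351.6]
```

```bash
cat > meas.py <<'E'
import sys; from h import *
kind,z,name=sys.argv[1],float(sys.argv[2]),sys.argv[3]
im,m,P=look("wrist",name); s=robot.observe()
print("cam",P[:3,3]*1000,"tcp",s["tool_pos"]*1000,"yaw",np.degrees(s["tool_rot"]))
for c in blobs(im,kind,1500 if kind!="blue" else 200):
    p,y,sz,g=outline(c,m,P,z); print(kind,c.mean((0,1)),p,round(float(y),1),np.array(sz),round(float(g),1))
if kind=="tray":
    for c in blobs(im,"blue",200): print("blue",outline(c,m,P,z+.008)[0])
E
python3 -m creep '[[[-25,-5,0,0,0,-0.6],[0,0,0,0,0,0]]]'; python3 meas.py foot 0.02 foot1
```

```text
time: 1.2
tool_pos: [0.4874, -0.4082, 0.3457]
tool_rot: [-3.136, 0.004, 0.3]
contact_force: [0.1, 0.9, 0.6]
opening: 0.0919
cam [ 566.1 -384.4  326.4] tcp [ 488.9 -407.3  345.5] yaw [-179.6    0.1   17.2]
foot [465.7 350.6] [ 340.9 -619.5] 107.2 [354.7  20.8] -11.7
foot [323.3 105.5] [ 556.4 -390.1] 16.0 [101.2  57.2] -1.4
```

View pics/foot1.png

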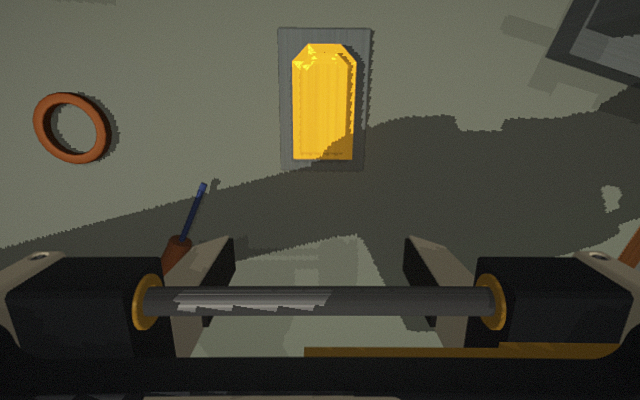

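The wrist view shows the foot plate, chamfers up, centred at (323,105): (556.4,-390.1) mm, yaw 16.0. Next is the right-hand far tray.

```bash
python3 -m creep '[[[12,39,0,0,0,-0.5],[12,39,0,0,0,-0.5],[12,39,0,0,0,-0.5],[12,39,0,0,0,-0.5],[12,39,0,0,0,0]]]' && python3 -m creep '[[[9,38,0,0,0,0],[0,0,0,0,0,0]]]';  python3 meas.py tray 0.024 trA
```

```text
time: 1.67
tool_pos: [0.5465, -0.2154, 0.3441]
tool_rot: [-3.137, 0.002, 0.248]
contact_force: [1.2, -0.1, 0.1]
opening: 0.0916
time: 1.83
tool_pos: [0.5566, -0.17, 0.3447]
tool_rot: [-3.135, 0.001, 0.252]
contact_force: [0.7, -0.5, -0.1]
opening: 0.0918
cam [ 636.5 -150.   325.7] tcp [ 556.3 -172.5  344.8] yaw [-179.7    0.1   14.4]
tray [294.6 259. ] [ 469.9 -164.6] 104.5 [63.9 61.8] -0.0
tray [144.  233.2] [453.5 -12.2] -158.4 [86.1 69.9] -5.5
tray [ 15.8 197.7] [464.4 110.5] 177.8 [112.8  31.6] -3.8
tray [323.2  96.5] [ 635.3 -152.6] 14.5 [101.1  57.4] -1.7
blue [446.2  -8.2]
blue [ 631.5 -153.4]
```

```bash
python3 -m creep '[[[40,10,0,0,0,0],[39,10,0,0,0,0],[0,0,-40,0,0,0],[0,0,-40,0,0,0],[0,0,-30,0,0,0]]]' && python3 -m creep '[[[0,0,0,0,0,0]]]'
```

```text
time: 2.3
tool_pos: [0.6384, -0.1575, 0.2425]
tool_rot: [3.132, -0.016, 0.248]
contact_force: [-0.3, -0.4, -0.0]
opening: 0.092
time: 2.38
tool_pos: [0.6366, -0.1584, 0.236]
tool_rot: [3.138, -0.007, 0.246]
contact_force: [-1.7, 0.3, -1.2]
opening: 0.0918
```

```bash
python3 -m creep '[[[-1,6,-25,0,0,0.4],[0,0,-27,0,0,0],[0,0,0,0,0,0]]]' && python3 -m creep '[[[0,0,0,0,0,0]]]'
```

```text
time: 2.63
tool_pos: [0.6356, -0.1574, 0.1855]
tool_rot: [3.135, -0.009, 0.249]
contact_force: [-0.9, 0.5, -0.4]
opening: 0.0919
time: 2.72
tool_pos: [0.6358, -0.1587, 0.1868]
tool_rot: [3.135, -0.009, 0.248]
contact_force: [0.1, -0.5, 0.2]
opening: 0.0916
```

```bash
python3 -m creep '[[[0,6,-3,0,0,0],[0,0,0,0,0,0]]]' && python3 -m creep '[[[0,0,0,0,0,0],[0,0,0,0,0,0],[0,0,0,0,0,0],[0,0,0,0,0,0],[0,0,0,0,0,0]]]' 1 25; python3 -m creep '[[[0,0,0,0,0,0],[0,0,0,0,0,0]]]'
```

```text
time: 2.88
tool_pos: [0.6364, -0.1544, 0.1876]
tool_rot: [3.132, -0.013, 0.245]
contact_force: [0.3, 0.4, -0.0]
opening: 0.0922
time: 3.3
tool_pos: [0.638, -0.1549, 0.1944]
tool_rot: [3.126, -0.021, 0.246]
contact_force: [-0.1, 0.3, -1.1]
opening: 0.0631
time: 3.47
tool_pos: [0.638, -0.1547, 0.1947]
tool_rot: [3.126, -0.021, 0.246]
contact_force: [0.4, -0.1, -1.8]
opening: 0.0555
```

```bash
cat > d.py <<'E'
import sys; from h import *
x,y,z,yaw=map(float,sys.argv[1:5]); s=robot.observe()
rd=R.from_euler("xyz",[np.pi,0,np.radians(yaw)]); r=R.from_euler("xyz",s["tool_rot"])
print("delta mm",np.array([x,y,z])-s["tool_pos"]*1000,"rot deg",np.degrees((rd*r.inv()).as_rotvec()),"t",s["time"],"open",s["opening"]*1000,"q6",s["qpos"][5],"F",s["contact_force"])
E
python3 -m creep '[[[0,0,0,0,0,0],[0,0,0,0,0,0],[0,0,0,0,0,0]]]' -1; python3 d.py 635.3 -152.6 183 14.5
```

```text
time: 3.72
tool_pos: [0.638, -0.1547, 0.1944]
tool_rot: [3.126, -0.021, 0.246]
contact_force: [-0.6, 0.4, -0.6]
opening: 0.0712
delta mm [ -2.7   2.1 -11.4] rot deg [0.5 1.4 0.4] t 3.7167 open 71.19597113182502 q6 0.9709077899957151 F [-0.6  0.4 -0.6]
```

```bash
python3 -m creep '[[[0,0,0,0,0,0],[-2,2,-8,0.5,1.4,0.4],[0,0,-6,0,0,0],[0,0,0,0,0,0]]]'; python3 d.py 635.3 -152.6 183 14.5
```

```text
time: 4.05
tool_pos: [0.6358, -0.1526, 0.1792]
tool_rot: [-3.141, 0.003, 0.254]
contact_force: [-0.8, 0.4, -1.4]
opening: 0.091
delta mm [-0.5 -0.   3.8] rot deg [-0.  -0.1 -0. ] t 4.05 open 91.03984120285598 q6 0.9653787441876752 F [-0.8  0.4 -1.4]
```

```bash
python3 -m creep '[[[0,0,0,0,0,0],[0,0,0,0,0,0],[0,0,0,0,0,0]]]'; python3 d.py 635.3 -152.6 183 14.5
```

```text
time: 4.3
tool_pos: [0.6357, -0.1525, 0.1785]
tool_rot: [-3.14, 0.004, 0.254]
contact_force: [-0.2, 0.7, 0.4]
opening: 0.0921
delta mm [-0.4 -0.1  4.5] rot deg [-0.  -0.2 -0. ] t 4.3 open 92.0942655562867 q6 0.9653981849807728 F [-0.2  0.7  0.4]
```

```bash
python3 -m creep '[[[0,0,4,0,0,0],[0,0,0,0,0,0],[0,0,0,0,0,0],[0,0,0,0,0,0],[0,0,0,0,0,0]]]' 1 30;python3 -m creep '[[[0,0,0,0,0,0],[0,0,0,0,0,0],[0,0,0,0,0,0]]]'; python3 d.py 635.3 -152.6 183 14.5
```

```text
time: 4.72
tool_pos: [0.6358, -0.1526, 0.1833]
tool_rot: [-3.141, 0.003, 0.254]
contact_force: [-0.3, -0.6, -0.3]
opening: 0.063
time: 4.97
tool_pos: [0.6358, -0.1528, 0.1833]
tool_rot: [-3.141, 0.003, 0.254]
contact_force: [-0.4, -0.3, 0.5]
opening: 0.0555
delta mm [-0.5  0.2 -0.3] rot deg [ 0.  -0.2 -0. ] t 4.9667 open 55.49074198781796 q6 0.9653442651082748 F [-0.4 -0.3  0.5]
```

```bash
python3 -m creep '[[[0,0,20,0,0,0],[0,0,30,0,0,0],[0,0,30,0,0,0],[-10,-30,10,0,0,0.5],[-11,-34,0,0,0,1]]]';python3 -m creep '[[[-11,-34,0,0,0,0],[-11,-34,0,0,0,0],[-11,-34,0,0,0,0],[-11,-34,0,0,0,0],[0,0,0,0,0,0]]]'; python3 d.py 556.4 -390.1 211 16
```

```text
time: 5.38
tool_pos: [0.6144, -0.211, 0.2728]
tool_rot: [-3.134, 0.01, 0.288]
contact_force: [1.0, -0.5, -1.7]
opening: 0.0558
time: 5.8
tool_pos: [0.566, -0.356, 0.2741]
tool_rot: [-3.137, 0.009, 0.289]
contact_force: [0.4, 0.1, -2.1]
opening: 0.0554
delta mm [ -9.6 -34.1 -63.1] rot deg [-0.1 -0.6 -0.6] t 5.8 open 55.44139968886876 q6 0.6086541473068401 F [ 0.4  0.1 -2.1]
```

```bash
python3 -m creep '[[[-9,-34,0,-0.1,-0.6,-0.6],[0,0,-30,0,0,0],[0,0,-20,0,0,0],[0,0,0,0,0,0],[0,0,0,0,0,0]]]'; python3 d.py 556.4 -390.1 218 16
```

```text
time: 6.22
tool_pos: [0.5544, -0.3947, 0.222]
tool_rot: [-3.141, -0.001, 0.272]
contact_force: [0.3, 1.1, 0.3]
opening: 0.0558
delta mm [ 2.   4.6 -4. ] rot deg [-0.   0.   0.4] t 6.2167 open 55.78098963449564 q6 0.5670997280108049 F [0.3 1.1 0.3]
```

```bash
python3 -m creep '[[[2,4.5,-2,0,0,0.4],[0,0,0,0,0,0],[0,0,0,0,0,0]]]'; python3 d.py 556.4 -390.1 203 16
```

```text
time: 6.47
tool_pos: [0.5575, -0.3887, 0.2217]
tool_rot: [3.142, -0.001, 0.281]
contact_force: [0.1, -0.3, -1.7]
opening: 0.0557
delta mm [ -1.1  -1.4 -18.7] rot deg [-0.   0.1 -0.1] t 6.4667 open 55.68810133613449 q6 0.5674673513608892 F [ 0.1 -0.3 -1.7]
```

```bash
python3 -m creep '[[[-1,-1.3,-6,0,0,0],[0,0,-6,0,0,0],[0,0,-4,0,0,0],[0,0,-3,0,0,0],[0,0,0,0,0,0]]]'; python3 d.py 556.4 -390.1 203 16
```

```text
time: 6.88
tool_pos: [0.5578, -0.3888, 0.204]
tool_rot: [3.138, -0.004, 0.284]
contact_force: [0.6, 0.8, -2.5]
opening: 0.056
delta mm [-1.4 -1.3 -1. ] rot deg [ 0.2  0.3 -0.2] t 6.8833 open 55.967073412740724 q6 0.5648122441391034 F [ 0.6  0.8 -2.5]
```

```bash
python3 -m creep '[[[0,0,0,0,0,0],[0,0,0,0,0,0],[0,0,0,0,0,0],[0,0,0,0,0,0]]]' -1; python3 -m creep '[[[0,0,20,0.2,0.3,0],[0,0,40,0,0,0],[-20,-6,36,0,0,0],[-35,-8,30,0,0,0],[-20,-8,20,0,0,0]]]';python3 -m creep '[[[0,0,0,0,0,0],[0,0,0,0,0,0]]]'; python3 meas.py tray 0.044 st1
```

```text
time: 7.22
tool_pos: [0.558, -0.3892, 0.2046]
tool_rot: [3.136, -0.005, 0.283]
contact_force: [0.4, 0.0, -0.5]
opening: 0.0779
time: 7.63
tool_pos: [0.4857, -0.4074, 0.3464]
tool_rot: [-3.133, 0.004, 0.289]
contact_force: [-0.6, -0.5, 0.6]
opening: 0.0917
time: 7.8
tool_pos: [0.4829, -0.4096, 0.3536]
tool_rot: [3.14, 0.0, 0.285]
contact_force: [0.7, -0.2, -1.1]
opening: 0.0914
cam [ 562.1 -387.1  334.7] tcp [ 483.2 -409.7  353.8] yaw [179.9   0.   16.4]
tray [ 70.9 127.7] [ 472.7 -188.7] -73.2 [59.5 59. ] -0.1
tray [320.4  99.3] [ 559.  -390.2] 16.2 [100.2  57.4] -1.6
blue [ 554.8 -391.3]
```

```bash
python3 -m creep '[[[-10,38,0,0,0,1],[-12,38,0,0,0,1],[-12,38,0,0,0,1],[-12,38,0,0,0,1],[-12,38,0,0,0,1]]]';python3 -m creep '[[[-12,38,0,0,0,0],[-12,38,0,0,0,0],[-12,38,0,0,0,0],[-12,38,0,0,0,0],[-5,10,0,0,0,0]]]';python3 -m creep '[[[0,0,0,0,0,0],[0,0,0,0,0,0]]]'; python3 meas.py tray 0.024 trC
```

```text
time: 8.27
tool_pos: [0.4258, -0.2182, 0.3452]
tool_rot: [-3.139, 0.002, 0.371]
contact_force: [0.6, 0.9, 1.1]
opening: 0.0916
time: 8.68
tool_pos: [0.3691, -0.0448, 0.339]
tool_rot: [-3.127, 0.01, 0.376]
contact_force: [0.3, 0.1, 0.6]
opening: 0.0918
time: 8.85
tool_pos: [0.3683, -0.0412, 0.3376]
tool_rot: [-3.125, 0.012, 0.384]
contact_force: [-0.4, 0.1, 0.2]
opening: 0.0915
cam [444.5 -10.8 317.7] tcp [368.5 -41.6 337.6] yaw [-179.     0.7   21.9]
tray [323.6  85.1] [439.7 -12.1] -157.9 [100.8  57.3] -1.5
tray [153.3  27.4] [439.9 141.7] 83.7 [66.1 57. ] -3.5
blue [443.2 -10.1]
```

```bash
python3 d.py 439.7 -12.1 183 22.1; python3 -m creep '[[[36,15,-10,0,0,0],[35,15,-15,0,0,0],[0,0,-35,0,0,0],[0,0,-35,0,0,0],[0,0,-20,0,0,0]]]';python3 -m creep '[[[0,0,0,0,0,0],[0,0,0,0,0,0],[0,0,0,0,0,0]]]'; python3 d.py 439.7 -12.1 183 22.1
```

```text
delta mm [  71.2   29.5 -154.6] rot deg [-0.7 -1.   0.2] t 8.9 open 92.23352154769492 q6 0.8630548247539008 F [-1.5 -0.5 -0.7]
time: 9.32
tool_pos: [0.4495, -0.0158, 0.2213]
tool_rot: [-3.135, -0.002, 0.376]
contact_force: [-0.8, 0.9, 0.5]
opening: 0.0915
time: 9.57
tool_pos: [0.4505, -0.0186, 0.2163]
tool_rot: [-3.13, 0.006, 0.372]
contact_force: [0.3, 0.0, -0.6]
opening: 0.0917
delta mm [-10.8   6.5 -33.3] rot deg [-0.5 -0.6  0.8] t 9.5667 open 91.73203632824853 q6 0.9784646429709959 F [ 0.3  0.  -0.6]
```

```bash
python3 -m creep '[[[-9,5,-5,-0.5,-0.6,0.8],[0,0,-10,0,0,0],[0,0,-10,0,0,0],[0,0,0,0,0,0],[0,0,0,0,0,0]]]'; python3 d.py 439.7 -12.1 183 22.1
```

```text
time: 9.98
tool_pos: [0.445, -0.0165, 0.1973]
tool_rot: [3.133, -0.012, 0.383]
contact_force: [0.4, 0.5, 0.1]
opening: 0.0918
delta mm [ -5.3   4.4 -14.3] rot deg [0.2 0.8 0.2] t 9.9833 open 91.84534929910934 q6 0.9798480240200947 F [0.4 0.5 0.1]
```

```bash
python3 -m creep '[[[-5,4.5,-6,0.2,0.8,0.2],[0,0,-6,0,0,0],[0,0,0,0,0,0],[0,0,0,0,0,0]]]'; python3 d.py 439.7 -12.1 183 22.1
```

```text
time: 10.32
tool_pos: [0.4408, -0.0122, 0.1874]
tool_rot: [3.138, -0.004, 0.386]
contact_force: [0.2, 0.0, 0.7]
opening: 0.0917
delta mm [-1.1  0.1 -4.4] rot deg [ 0.1  0.3 -0. ] t 10.3167 open 91.68736468916292 q6 0.9834294162597539 F [0.2 0.  0.7]
```

```bash
python3 -m creep '[[[-1,0,-5,0.1,0.3,0],[0,0,0,0,0,0],[0,0,0,0,0,0],[0,0,0,0,0,0]]]' 1 30;python3 -m creep '[[[0,0,0,0,0,0],[0,0,0,0,0,0],[0,0,0,0,0,0],[0,0,0,0,0,0]]]'; python3 d.py 439.7 -12.1 183 22.1
```

```text
time: 10.65
tool_pos: [0.4399, -0.0122, 0.1821]
tool_rot: [-3.141, 0.0, 0.386]
contact_force: [-0.2, 0.1, 0.2]
opening: 0.0701
time: 10.98
tool_pos: [0.4399, -0.0122, 0.1821]
tool_rot: [-3.141, 0.0, 0.386]
contact_force: [0.5, -0.4, -1.1]
opening: 0.0558
delta mm [-0.2  0.1  0.9] rot deg [-0. -0. -0.] t 10.9833 open 55.75778679459204 q6 0.9815346557312024 F [ 0.5 -0.4 -1.1]
```

```bash
python3 -m creep '[[[0,0,20,0,0,0],[0,0,35,0,0,0],[0,0,35,0,0,0],[4,-15,10,0,0,7],[4,-15,0,0,0,7]]]';
python3 -m creep '[[[5,-15,0,0,0,7.1],[5,-15,0,0,0,7.1],[5,-15,0,0,0,7.1],[5,-15,0,0,0,7.1],[5,-15,0,0,0,7.1]]]';
python3 -m creep '[[[5,-15,0,0,0,7.1],[5,-15,0,0,0,7.1],[5,-15,0,0,0,7.1],[5,-15,0,0,0,7.1],[5,-15,0,0,0,7.1]]]';
python3 -m creep '[[[5,-15,0,0,0,7.1],[5,-15,0,0,0,7.1],[5,-15,0,0,0,7.1],[5,-15,0,0,0,7.1],[5,-15,0,0,0,7.1]]]'; python3 d.py 556.4 -390.1 226 196
```

```text
time: 11.4
tool_pos: [0.4455, -0.0408, 0.2843]
tool_rot: [-3.137, 0.009, 0.637]
contact_force: [1.1, -0.2, -2.8]
opening: 0.056
time: 11.82
tool_pos: [0.4705, -0.1184, 0.2859]
tool_rot: [-3.138, 0.008, 1.261]
contact_force: [-0.7, 0.8, -1.9]
opening: 0.0559
time: 12.23
tool_pos: [0.4952, -0.1969, 0.2843]
tool_rot: [-3.134, 0.005, 1.886]
contact_force: [0.5, 0.4, -3.6]
opening: 0.0563
time: 12.65
tool_pos: [0.5201, -0.2753, 0.2817]
tool_rot: [-3.133, -0.0, 2.511]
contact_force: [1.0, 1.5, -2.1]
opening: 0.0556
delta mm [  36.3 -114.8  -55.7] rot deg [ 0.5 -0.1 52.1] t 12.65 open 55.57613450587762 q6 -1.5504633781608597 F [ 1.   1.5 -2.1]
```

```bash
python3 -m creep '[[[6,-15,0,0,0,7.1],[6,-15,0,0,0,7.1],[6,-15,0,0,0,7.1],[6,-15,0,0,0,7.1],[5,-15,0,0,0,7.1]]]';
python3 -m creep '[[[5,-20,0,0,0,7.1],[3,-19,0,0,0,7.1],[0,0,-20,0,0,2],[0,0,-10,0,0,0],[0,0,0,0,0,0]]]';
python3 d.py 558.5 -390.1 242 196
```

```text
time: 13.07
tool_pos: [0.549, -0.3535, 0.2783]
tool_rot: [-3.136, -0.007, 3.136]
contact_force: [-0.2, -0.2, -1.9]
opening: 0.0559
time: 13.48
tool_pos: [0.5568, -0.3973, 0.2441]
tool_rot: [-3.137, -0.009, -2.858]
contact_force: [0.2, 0.1, -1.8]
opening: 0.0558
delta mm [ 1.7  7.2 -2.1] rot deg [ 0.4 -0.4 -0.2] t 13.4833 open 55.79520037209876 q6 -2.5791439796001128 F [ 0.2  0.1 -1.8]
```

```bash
python3 -m creep '[[[0,0,0,0,0,0],[0,0,0,0,0,0]]]'; python3 d.py 558.5 -390.1 242 196
```

```text
time: 13.65
tool_pos: [0.5564, -0.3964, 0.2429]
tool_rot: [-3.141, -0.011, -2.861]
contact_force: [0.3, 0.6, -1.7]
opening: 0.0556
delta mm [ 2.1  6.3 -0.9] rot deg [ 0.2 -0.6 -0.1] t 13.65 open 55.64559177248083 q6 -2.576315932525163 F [ 0.3  0.6 -1.7]
```

```bash
python3 -m creep '[[[2,6.3,-2,0.2,-0.6,0],[0,0,0,0,0,0],[0,0,0,0,0,0]]]'; python3 d.py 558.5 -390.1 226 196
```

```text
time: 13.9
tool_pos: [0.559, -0.3883, 0.2425]
tool_rot: [-3.14, 0.002, -2.861]
contact_force: [0.3, 0.6, -2.0]
opening: 0.0562
delta mm [ -0.5  -1.8 -16.5] rot deg [ 0.   0.1 -0.1] t 13.9 open 56.18841170158177 q6 -2.5715315625188713 F [ 0.3  0.6 -2. ]
```

```bash
python3 -m creep '[[[-0.5,-1.8,-5,0,0,0],[0,0,-5,0,0,0],[0,0,-4,0,0,0],[0,0,-3,0,0,0],[0,0,0,0,0,0]]]'; python3 d.py 558.5 -390.1 226 196
```

```text
time: 14.32
tool_pos: [0.5592, -0.3897, 0.2263]
tool_rot: [-3.137, 0.004, -2.86]
contact_force: [0.7, 0.4, 0.1]
opening: 0.0554
delta mm [-0.7 -0.4 -0.3] rot deg [ 0.2  0.3 -0.1] t 14.3167 open 55.44384465307831 q6 -2.5736868321627155 F [0.7 0.4 0.1]
```

```bash
python3 -m creep '[[[0,0,0,0,0,0],[0,0,0,0,0,0],[0,0,0,0,0,0],[0,0,0,0,0,0]]]' -1; python3 -m creep '[[[0,0,20,0.2,0.3,0],[0,0,40,0,0,0],[0,10,36,0,0,0],[10,35,15,0,0,0],[10,37,5,0,0,-2]]]';
python3 -m creep '[[[11,38,0,0,0,-2],[11,38,0,0,0,-2],[11,38,0,0,0,-2],[11,38,0,0,0,-2],[11,38,0,0,0,-3]]]';
python3 -m creep '[[[11,38,0,0,0,-3],[11,38,0,0,0,-3],[11,38,0,0,0,-3],[11,38,0,0,0,-3],[11,38,0,0,0,-3]]]';python3 d.py 718 144 340 168
```

```text
time: 14.65
tool_pos: [0.5593, -0.3902, 0.2268]
tool_rot: [-3.136, 0.005, -2.861]
contact_force: [0.7, 0.3, 1.1]
opening: 0.0781
time: 15.07
tool_pos: [0.5759, -0.3125, 0.3436]
tool_rot: [3.139, -0.003, -2.905]
contact_force: [0.9, 0.4, -0.2]
opening: 0.092
time: 15.48
tool_pos: [0.6313, -0.1165, 0.3504]
tool_rot: [-3.137, 0.006, -3.112]
contact_force: [-0.1, -0.1, -0.1]
opening: 0.0921
time: 15.9
tool_pos: [0.6872, 0.0835, 0.3529]
tool_rot: [-3.136, 0.01, 2.895]
contact_force: [0.7, -0.2, -0.1]
opening: 0.0917
delta mm [ 30.8  60.5 -12.9] rot deg [0.4 0.5 2.1] t 15.9 open 91.7189717853838 q6 -1.3112971357406695 F [ 0.7 -0.2 -0.1]
```

```bash
python3 -m creep '[[[15,27,-5,0.4,0.5,2],[15,27,-5,0,0,0],[0,0,0,0,0,0],[0,0,0,0,0,0]]]'; python3 meas.py tray 0.024 trB
```

```text
time: 16.23
tool_pos: [0.7179, 0.1511, 0.3428]
tool_rot: [3.139, 0.002, 2.939]
contact_force: [0.0, -0.6, 0.8]
opening: 0.0914
cam [636.9 167.  323.7] tcp [717.6 151.1 342.6] yaw [179.8   0.1 168.4]
tray [312.3  95.5] [636.8 162. ] 167.2 [101.4  57. ] -1.7
blue [640.4 161.1]
```

```bash
python3 - <<'E'
from h import *
m=viewer.camera_model("top");P=m["pose"]
print(ground([[229,152],[229,160],[238,150],[220,150]],m,P,.085)*1000, ground([[275,129]],m,P,.09)*1000)
E
python3 -m creep '[[[-35,6,0,0,0,-1.2],[-35,5,0,0,0,0],[-10,0,0,0,0,0],[0,0,0,0,0,0]]]';python3 d.py 636.8 162 183 167.2
```

```text
[[701.6 255.7]
 [677.2 255.8]
 [706.9 228.7]
 [708.5 282.7]] [[766.6 116.2]]
time: 16.62
tool_pos: [0.6347, 0.1577, 0.3389]
tool_rot: [3.141, -0.003, 2.912]
contact_force: [0.4, 0.9, 0.1]
opening: 0.0915
delta mm [   2.1    4.3 -155.9] rot deg [-0.1 -0.1  0.4] t 16.6167 open 91.47901262184618 q6 -1.215588885187973 F [0.4 0.9 0.1]
```

View pics/trB.png

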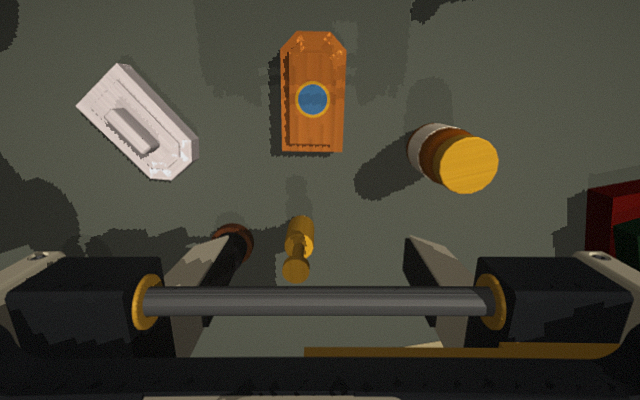

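The tray is at (312,95), nose up in the picture. The jar lid is at (468,165), near where the gripper body will come down, so I'm working out its exact position.

```bash
python3 - <<'E'
from h import *
m=viewer.camera_model("wrist");T=np.eye(4);T[:3,:3]=R.from_euler("xyz",np.radians([179.8,.1,168.4])).as_matrix();T[:3,3]=[.7176,.1511,.3426];P=T@m["mount"]
print(ground([[468,165],[438,165],[498,165],[468,135]],m,P,.09)*1000, ground([[408,145],[435,123]],m,P,.0)*1000)
E
python3 d.py 615.3 154 230 167.2
```

```text
[[708.  264.7]
 [703.5 243.3]
 [712.4 286. ]
 [686.  266.1]] [[702.8 245.3]
 [686.8 273.6]]
delta mm [ -19.4   -3.7 -108.9] rot deg [-0.1 -0.1  0.4] t 16.6167 open 91.47901262184618 q6 -1.215588885187973 F [0.4 0.9 0.1]
```

```bash
python3 -m creep '[[[-20,-1,-20,-0.1,-0.1,0.4],[0,0,-35,0,0,0],[0,0,-35,0,0,0],[0,0,-10,0,0,0],[0,0,0,0,0,0]]]';python3 d.py 615.1 156.7 183 167.2
```

```text
time: 17.03
tool_pos: [0.6158, 0.1508, 0.2429]
tool_rot: [3.138, 0.013, 2.912]
contact_force: [0.7, -0.8, 0.6]
opening: 0.0919
delta mm [ -0.7   5.9 -59.9] rot deg [-0.   0.8  0.3] t 17.0333 open 91.91098263064424 q6 -1.2211469578273417 F [ 0.7 -0.8  0.6]
```

```bash
python3 -m creep '[[[0,6,-5,0,0.8,0.3],[0,0,-25,0,0,0],[0,0,-18,0,0,0],[0,0,0,0,0,0],[0,0,0,0,0,0]]]';python3 d.py 615.1 156.7 183 167.2
```

```text
time: 17.45
tool_pos: [0.6212, 0.1562, 0.2012]
tool_rot: [3.137, 0.009, 2.915]
contact_force: [0.1, 0.3, 0.5]
opening: 0.0917
delta mm [ -6.1   0.5 -18.2] rot deg [-0.1  0.5  0.2] t 17.45 open 91.73036124810919 q6 -1.2182881691000988 F [0.1 0.3 0.5]
```

```bash
python3 -m creep '[[[-5,0.5,-7,-0.1,0.5,0.2],[0,0,-9,0,0,0],[0,0,0,0,0,0],[0,0,0,0,0,0]]]';python3 d.py 615.1 156.7 183 167.2
```

```text
time: 17.78
tool_pos: [0.6177, 0.1573, 0.1892]
tool_rot: [3.139, 0.007, 2.919]
contact_force: [0.2, 0.7, 0.8]
opening: 0.092
delta mm [-2.6 -0.6 -6.2] rot deg [-0.1  0.4 -0.1] t 17.7833 open 92.01216549095977 q6 -1.2195637025711912 F [0.2 0.7 0.8]
```

```bash
python3 -m creep '[[[0,0,-6,-0.1,0.4,-0.1],[0,0,0,0,0,0],[0,0,0,0,0,0],[0,0,0,0,0,0],[0,0,0,0,0,0]]]' 1 35;python3 -m creep '[[[0,0,0,0,0,0],[0,0,0,0,0,0],[0,0,0,0,0,0],[0,0,0,0,0,0]]]';python3 d.py 615.1 156.7 183 167.2
```

```text
time: 18.2
tool_pos: [0.6181, 0.1576, 0.1838]
tool_rot: [3.141, 0.001, 2.917]
contact_force: [-0.1, 1.1, -0.2]
opening: 0.0634
time: 18.53
tool_pos: [0.6181, 0.1577, 0.1839]
tool_rot: [3.141, 0.001, 2.917]
contact_force: [1.3, 0.6, -0.4]
opening: 0.0555
delta mm [-3.  -1.  -0.9] rot deg [-0.   0.1  0. ] t 18.5333 open 55.53155540248601 q6 -1.2167471364859652 F [ 1.3  0.6 -0.4]
```

```bash
python3 -m creep '[[[0,0,20,0,0,0],[0,0,35,0,0,0],[0,0,40,0,0,0],[0,-15,20,0,0,0],[-2,-24,0,0,0,-7]]]';
python3 -m creep '[[[-2,-24,0,0,0,-7],[-2,-24,0,0,0,-7],[-2,-24,0,0,0,-7],[-2,-24,0,0,0,-7],[-2,-24,0,0,0,-7]]]';
python3 -m creep '[[[-2,-24,0,0,0,-7],[-2,-24,0,0,0,-7],[-2,-24,0,0,0,-7],[-2,-24,0,0,0,-7],[-2,-24,0,0,0,-7]]]';
python3 -m creep '[[[-2,-24,0,0,0,-7],[-2,-24,0,0,0,-7],[-2,-24,0,0,0,-7],[-2,-24,0,0,0,-7],[-2,-24,0,0,0,-7]]]';python3 d.py 575.6 -385.2 270 16
```

```text
time: 18.95
tool_pos: [0.6135, 0.1209, 0.2988]
tool_rot: [-3.14, -0.009, 2.8]
contact_force: [0.2, -0.0, -3.0]
opening: 0.0562
time: 19.37
tool_pos: [0.602, -0.0028, 0.3014]
tool_rot: [-3.141, -0.006, 2.172]
contact_force: [1.0, 0.0, -1.9]
opening: 0.0559
time: 19.78
tool_pos: [0.5897, -0.1289, 0.3002]
tool_rot: [-3.137, -0.007, 1.547]
contact_force: [0.3, 0.1, -1.2]
opening: 0.0562
time: 20.2
tool_pos: [0.5774, -0.2551, 0.2987]
tool_rot: [-3.133, -0.007, 0.922]
contact_force: [0.3, 0.8, -1.3]
opening: 0.0558
delta mm [  -1.8 -130.1  -28.7] rot deg [ -0.6   0.1 -36.8] t 20.2 open 55.83405445579861 q6 0.10651967797323081 F [ 0.3  0.8 -1.3]
```

```bash
python3 -m creep '[[[0,-24,0,0,0,-7],[0,-24,0,0,0,-7],[0,-24,0,0,0,-7],[0,-24,0,0,0,-7],[0,-24,0,0,0,-7]]]';
python3 -m creep '[[[0,-4,-10,0,0,-1],[0,0,-10,0,0,0],[0,0,0,0,0,0],[0,0,0,0,0,0],[0,0,0,0,0,0]]]';python3 d.py 575.6 -385.2 270 16
```

```text
time: 20.62
tool_pos: [0.5751, -0.3814, 0.2968]
tool_rot: [-3.128, -0.005, 0.297]
contact_force: [0.9, -0.3, -2.0]
opening: 0.0558
time: 21.03
tool_pos: [0.573, -0.389, 0.2723]
tool_rot: [-3.125, -0.001, 0.273]
contact_force: [0.3, -0.8, -2.7]
opening: 0.0563
delta mm [ 2.6  3.8 -2.3] rot deg [-0.9 -0.2  0.4] t 21.0333 open 56.26009866129338 q6 0.585495903338835 F [ 0.3 -0.8 -2.7]
```

```bash
python3 -m creep '[[[2.5,3.8,-2,-0.9,-0.2,0.4],[0,0,0,0,0,0],[0,0,0,0,0,0]]]';python3 d.py 575.6 -385.2 252 16
```

```text
time: 21.28
tool_pos: [0.5766, -0.3822, 0.2709]
tool_rot: [3.14, -0.001, 0.285]
contact_force: [0.6, 0.1, -2.4]
opening: 0.056
delta mm [ -1.   -3.  -18.9] rot deg [ 0.1  0.1 -0.3] t 21.2833 open 55.97463786148544 q6 0.5896988967452816 F [ 0.6  0.1 -2.4]
```

```bash
python3 -m creep '[[[-1,-3,-5,0.1,0.1,-0.3],[0,0,-6,0,0,0],[0,0,-5,0,0,0],[0,0,-3,0,0,0],[0,0,0,0,0,0]]]';python3 d.py 575.6 -385.2 252 16
```

```text
time: 21.7
tool_pos: [0.5764, -0.3842, 0.2518]
tool_rot: [3.14, -0.001, 0.282]
contact_force: [0.9, 0.7, 1.6]
opening: 0.056
delta mm [-0.8 -1.   0.2] rot deg [ 0.1  0.1 -0.2] t 21.7 open 55.98979228781803 q6 0.5901542900215913 F [0.9 0.7 1.6]
```

```bash
python3 -m creep '[[[0,0,0,0,0,0],[0,0,0,0,0,0],[0,0,0,0,0,0],[0,0,0,0,0,0]]]' -1; python3 -m creep '[[[0,0,20,0,0,0],[-10,-3,38,0,0,0],[-30,-8,30,0,0,0],[-35,-8,20,0,0,0],[-20,-6,10,0,0,0]]]';python3 -m creep '[[[0,0,0,0,0,0],[0,0,0,0,0,0]]]'; python3 meas.py tray 0.092 st3
```

```text
time: 22.03
tool_pos: [0.5764, -0.3847, 0.2524]
tool_rot: [3.139, -0.002, 0.282]
contact_force: [0.2, 0.0, -0.5]
opening: 0.078
time: 22.45
tool_pos: [0.4812, -0.4071, 0.3695]
tool_rot: [-3.138, 0.002, 0.288]
contact_force: [1.0, -1.3, 0.5]
opening: 0.092
time: 22.62
tool_pos: [0.4777, -0.409, 0.3745]
tool_rot: [3.138, -0.0, 0.284]
contact_force: [-0.2, 0.4, -1.0]
opening: 0.0922
cam [ 556.9 -386.6  355.6] tcp [ 478.  -409.   374.5] yaw [179.8  -0.   16.3]
tray [622.3 218.5] [ 533.8 -673.6] 0.5 [80.7 36.3] -10.6
tray [ 85.4 121.1] [ 485.  -217.8] 106.4 [50.8 50.6] -0.1
tray [323.6  92.8] [ 559.2 -390.9] 18.4 [101.3  56.8] -1.7
blue [ 555.4 -392. ]
```

View pics/st3.png

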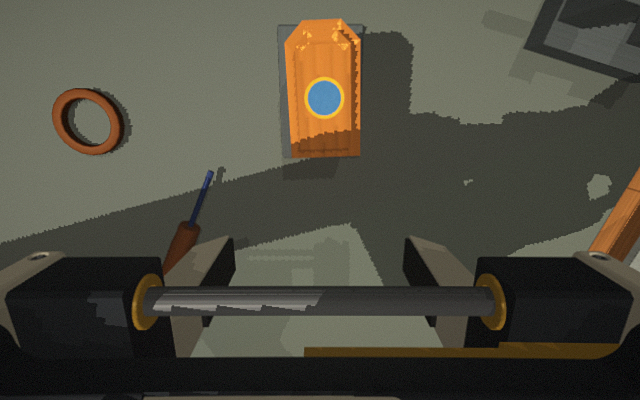

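The pile is at (323,93): outline 101x57 mm at z 92, so three trays are seated. Now the fourth.

```bash
python3 -m creep '[[[-7,39,-3,0,0,-1],[-7,40,-3,0,0,-2],[-7,40,-3,0,0,-2],[-7,40,-3,0,0,-2],[-7,40,-3,0,0,-2]]]';python3 -m creep '[[[-7,40,-3,0,0,-2],[-7,40,-3,0,0,-2],[-7,40,-3,0,0,-2],[-7,40,-3,0,0,-2],[-7,40,-3,0,0,-2]]]';python3 -m creep '[[[-7,40,-3,0,0,-2],[-7,40,-3,0,0,-2],[-7,30,-3,0,0,0],[0,0,0,0,0,0],[0,0,0,0,0,0]]]'; python3 meas.py tray 0.024 trD
```

```text
time: 23.08
tool_pos: [0.4446, -0.21, 0.3533]
tool_rot: [3.138, 0.001, 0.115]
contact_force: [1.3, -0.1, 0.5]
opening: 0.092
time: 23.5
tool_pos: [0.4099, -0.0052, 0.3343]
tool_rot: [-3.141, 0.006, -0.066]
contact_force: [2.1, 0.5, 1.1]
opening: 0.0917
time: 23.92
tool_pos: [0.3861, 0.1166, 0.3216]
tool_rot: [-3.139, 0.013, -0.127]
contact_force: [0.6, -0.9, -0.1]
opening: 0.0918
cam [467.7 105.5 301.6] tcp [386.1 116.1 321.5] yaw [-179.9    0.8   -7.4]
tray [274.7 102.5] [462.4 143.1] -6.8 [101.2  57.6] -1.6
blue [423.  282.6]
blue [458.3 144. ]
```

```bash
python3 -m creep '[[[38,14,-5,0,-0.8,0.6],[38,13,-20,0,0,0],[0,0,-35,0,0,0],[0,0,-30,0,0,0],[0,0,0,0,0,0]]]'; python3 -m creep '[[[0,0,0,0,0,0],[0,0,0,0,0,0]]]';python3 d.py 462.4 143.1 183 -6.8
```

```text
time: 24.38
tool_pos: [0.4678, 0.1415, 0.2283]
tool_rot: [-3.137, -0.006, -0.12]
contact_force: [-0.6, -0.4, -0.6]
opening: 0.0922
time: 24.55
tool_pos: [0.4685, 0.1399, 0.2277]
tool_rot: [-3.138, -0.002, -0.123]
contact_force: [-0.1, -0.6, 0.3]
opening: 0.0918
delta mm [ -6.1   3.2 -44.7] rot deg [-0.2  0.1  0.2] t 24.55 open 91.78498318758346 q6 1.8230234152714895 F [-0.1 -0.6  0.3]
```

```bash
python3 -m creep '[[[-6,3.2,-12,0,0,0],[0,0,-15,0,0,0],[0,0,-10,0,0,0],[0,0,0,0,0,0],[0,0,0,0,0,0]]]';python3 d.py 462.4 143.1 183 -6.8
```

```text
time: 24.97
tool_pos: [0.4651, 0.1414, 0.1975]
tool_rot: [-3.135, -0.014, -0.126]
contact_force: [-0.2, -0.1, 0.7]
opening: 0.092
delta mm [ -2.7   1.7 -14.5] rot deg [-0.3  0.8  0.4] t 24.9667 open 91.96126356486418 q6 1.8300158512046845 F [-0.2 -0.1  0.7]
```

```bash
python3 -m creep '[[[-3,2,-6,-0.3,0.8,0.4],[0,0,-8,0,0,0],[0,0,0,0,0,0],[0,0,0,0,0,0]]]';python3 d.py 462.4 143.1 183 -6.8
```

```text
time: 25.3
tool_pos: [0.4628, 0.1434, 0.1853]
tool_rot: [-3.141, -0.005, -0.119]
contact_force: [-0.2, 0.6, -0.3]
opening: 0.0918
delta mm [-0.4 -0.3 -2.3] rot deg [0.  0.3 0. ] t 25.3 open 91.76970689936584 q6 1.8329375819710452 F [-0.2  0.6 -0.3]
```

Grip, lift and carry towards the pile. The seat TCP z is about 275.

```bash
python3 -m creep '[[[0,0,-3,0,0.3,0],[0,0,0,0,0,0],[0,0,0,0,0,0],[0,0,0,0,0,0],[0,0,0,0,0,0]]]' 1 35;python3 -m creep '[[[0,0,0,0,0,0],[0,0,0,0,0,0],[0,0,0,0,0,0],[0,0,0,0,0,0]]]'; python3 d.py 462.4 143.1 183 -6.8; python3 -m creep '[[[0,0,20,0,0,0],[0,0,35,0,0,0],[0,0,35,0,0,0],[0,-20,30,0,0,0],[6,-38,10,0,0,2]]]';
python3 -m creep '[[[8,-39,0,0,0,2],[8,-39,0,0,0,2],[8,-39,0,0,0,2],[8,-39,0,0,0,2],[8,-39,0,0,0,2]]]';
python3 -m creep '[[[8,-39,0,0,0,2],[8,-39,0,0,0,2],[8,-39,0,0,0,2],[8,-39,0,0,0,2],[8,-39,0,0,0,2]]]'; python3 d.py 559 -391 300 16.5
```

```text
time: 25.72
tool_pos: [0.463, 0.1436, 0.1822]
tool_rot: [3.141, 0.001, -0.119]
contact_force: [-0.7, 0.4, 0.6]
opening: 0.0631
time: 26.05
tool_pos: [0.463, 0.1436, 0.1823]
tool_rot: [3.141, 0.001, -0.119]
contact_force: [-0.2, -0.2, -0.6]
opening: 0.0554
delta mm [-0.6 -0.5  0.7] rot deg [ 0. -0. -0.] t 26.05 open 55.44612604781074 q6 1.8316202745231718 F [-0.2 -0.2 -0.6]
time: 26.47
tool_pos: [0.4656, 0.0881, 0.3129]
tool_rot: [3.139, 0.014, -0.078]
contact_force: [0.9, -0.4, -1.2]
opening: 0.0555
time: 26.88
tool_pos: [0.505, -0.1131, 0.3181]
tool_rot: [3.139, 0.005, 0.113]
contact_force: [1.2, 1.9, -2.6]
opening: 0.0558
time: 27.3
tool_pos: [0.5437, -0.3178, 0.3168]
tool_rot: [-3.141, 0.007, 0.295]
contact_force: [1.8, 0.2, -2.0]
opening: 0.0557
delta mm [ 15.3 -73.2 -16.8] rot deg [ 0.1 -0.4 -0.4] t 27.3 open 55.73463773411194 q6 0.6283222604760376 F [ 1.8  0.2 -2. ]
```

```bash
python3 -m creep '[[[7,-35,0,0,-0.4,-0.4],[7,-34,-5,0,0,0],[0,0,-12,0,0,0],[0,0,0,0,0,0],[0,0,0,0,0,0]]]'; python3 -m creep '[[[0,0,0,0,0,0]]]';python3 d.py 559 -391 292 16.5
```

```text
time: 27.72
tool_pos: [0.5556, -0.3996, 0.2952]
tool_rot: [3.14, 0.002, 0.281]
contact_force: [0.1, -0.9, -1.3]
opening: 0.0553
time: 27.8
tool_pos: [0.5554, -0.3989, 0.2946]
tool_rot: [-3.141, 0.003, 0.281]
contact_force: [0.3, -0.2, -2.0]
opening: 0.0555
delta mm [ 3.6  7.9 -2.6] rot deg [ 0.1 -0.2  0.4] t 27.8 open 55.52983328103194 q6 0.5566796541108543 F [ 0.3 -0.2 -2. ]
```

```bash
python3 -m creep '[[[3.5,7.5,-2,0,-0.2,0.4],[0,0,0,0,0,0],[0,0,0,0,0,0]]]';python3 d.py 559 -391 274.3 16.5
```

```text
time: 28.05
tool_pos: [0.5598, -0.3875, 0.2939]
tool_rot: [3.141, -0.001, 0.292]
contact_force: [0.6, 0.3, -1.2]
opening: 0.0557
delta mm [ -0.8  -3.5 -19.6] rot deg [ 0.   0.  -0.2] t 28.05 open 55.71249027618861 q6 0.5610119322294521 F [ 0.6  0.3 -1.2]
```

```bash
python3 -m creep '[[[-0.8,-3.3,-6,0,0,-0.2],[0,0,-6,0,0,0],[0,0,-5,0,0,0],[0,0,-3,0,0,0],[0,0,0,0,0,0]]]';python3 d.py 559 -391 274.3 16.5
```

```text
time: 28.47
tool_pos: [0.56, -0.3888, 0.2744]
tool_rot: [3.138, -0.003, 0.291]
contact_force: [1.0, -0.7, 0.1]
opening: 0.0557
delta mm [-1.  -2.2 -0.1] rot deg [ 0.2  0.2 -0.2] t 28.4667 open 55.73251871928645 q6 0.5601314906702897 F [ 1.  -0.7  0.1]
```

```bash
python3 -m creep '[[[0,0,0,0,0,0],[0,0,0,0,0,0],[0,0,0,0,0,0],[0,0,0,0,0,0]]]' -1; python3 -m creep '[[[0,0,20,0,0,0],[0,0,38,0,0,0],[-25,-8,30,0,0,0],[-35,-8,20,0,0,0],[-20,-6,0,0,0,0]]]';python3 -m creep '[[[0,0,0,0,0,0],[0,0,0,0,0,0]]]'; python3 meas.py tray 0.116 st4
```

```text
time: 28.8
tool_pos: [0.56, -0.3893, 0.2749]
tool_rot: [3.137, -0.003, 0.291]
contact_force: [0.6, 0.5, 0.2]
opening: 0.0776
time: 29.22
tool_pos: [0.4805, -0.4092, 0.3838]
tool_rot: [3.14, -0.001, 0.297]
contact_force: [0.2, -1.0, -0.0]
opening: 0.0918
time: 29.38
tool_pos: [0.477, -0.4108, 0.3871]
tool_rot: [3.136, -0.002, 0.293]
contact_force: [0.8, 0.2, -0.3]
opening: 0.0919
cam [ 556.1 -387.8  368.3] tcp [ 477.2 -410.8  386.7] yaw [179.7  -0.1  16.8]
tray [616.  209.1] [ 541.4 -655.5] 0.4 [100.9  40.6] -10.7
tray [ 90.7 117.9] [ 489.9 -231.3] -72.7 [47.2 46.6] -0.0
tray [321.3  90.1] [ 559.7 -390.5] 16.6 [100.9  57.3] -1.5
blue [ 556.1 -391.5]
```

```bash
python3 -m creep '[[[8,37,-3,0,0,1],[9,38,-4,0,0,1],[9,38,-4,0,0,1],[9,38,-4,0,0,1],[9,38,-4,0,0,1]]]';python3 -m creep '[[[9,38,-4,0,0,1],[9,38,-4,0,0,1],[9,38,-4,0,0,1],[9,38,-4,0,0,1],[8,20,-4,0,0,1]]]';python3 -m creep '[[[0,0,0,0,0,0],[0,0,0,0,0,0]]]'; python3 meas.py cover 0.02 cov
```

```text
time: 29.85
tool_pos: [0.5228, -0.2212, 0.3636]
tool_rot: [3.135, -0.001, 0.374]
contact_force: [1.4, -0.3, 0.4]
opening: 0.0917
time: 30.27
tool_pos: [0.5701, -0.0348, 0.3388]
tool_rot: [3.141, 0.002, 0.472]
contact_force: [0.3, 0.4, -0.3]
opening: 0.0919
time: 30.43
tool_pos: [0.5718, -0.0277, 0.3362]
tool_rot: [-3.138, 0.004, 0.482]
contact_force: [0.6, 0.1, -0.2]
opening: 0.0917
cam [644.8   9.9 316.9] tcp [571.6 -28.1 336. ] yaw [-179.8    0.2   27.5]
cover [323.2 108.3] [634.9   1.2] 28.2 [100.3  56.3] -1.4
```

View pics/cov.png

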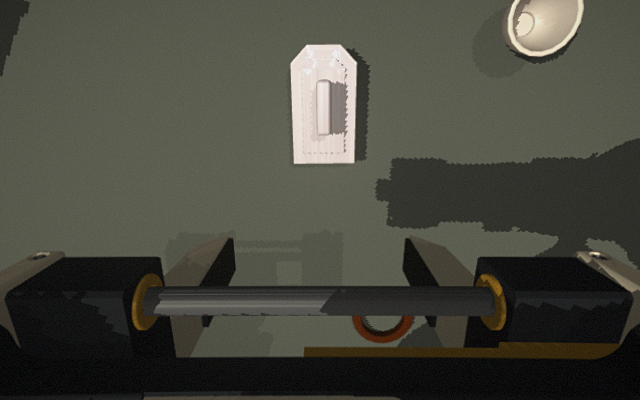

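The cover is at (323,107), nose up, with its handle clear: (634.9,1.2) mm, yaw 28.2.

```bash
python3 -m creep '[[[32,15,-10,0,0,0.7],[31,14,-20,0,0,0],[0,0,-35,0,0,0],[0,0,-20,0,0,0],[0,0,0,0,0,0]]]'; python3 -m creep '[[[0,0,0,0,0,0],[0,0,0,0,0,0]]]';python3 d.py 634.9 1.2 203 28.2
```

```text
time: 30.9
tool_pos: [0.6374, -0.0031, 0.249]
tool_rot: [-3.141, 0.001, 0.487]
contact_force: [-0.6, -0.7, -0.4]
opening: 0.0921
time: 31.07
tool_pos: [0.6374, -0.0054, 0.2487]
tool_rot: [-3.14, 0.004, 0.484]
contact_force: [-0.3, -0.3, 0.4]
opening: 0.0918
delta mm [ -2.5   6.6 -45.7] rot deg [ 0.  -0.2  0.5] t 31.0667 open 91.82067947127297 q6 0.9593374073808039 F [-0.3 -0.3  0.4]
```

```bash
python3 -m creep '[[[-2.5,6.5,-12,0,-0.2,0.5],[0,0,-15,0,0,0],[0,0,-10,0,0,0],[0,0,0,0,0,0],[0,0,0,0,0,0]]]';python3 d.py 634.9 1.2 203 28.2
```

```text
time: 31.48
tool_pos: [0.6364, -0.0028, 0.2194]
tool_rot: [3.134, -0.01, 0.487]
contact_force: [0.4, 0.1, 0.1]
opening: 0.0917
delta mm [ -1.5   4.  -16.4] rot deg [0.1 0.7 0.3] t 31.4833 open 91.68509370892502 q6 0.9596035081076656 F [0.4 0.1 0.1]
```

```bash
python3 -m creep '[[[-1.5,4,-7,0.1,0.7,0.3],[0,0,-8,0,0,0],[0,0,0,0,0,0],[0,0,0,0,0,0]]]';python3 d.py 634.9 1.2 203 28.2
```

```text
time: 31.82
tool_pos: [0.6356, 0.001, 0.2065]
tool_rot: [3.139, -0.003, 0.492]
contact_force: [-0.2, -0.1, 0.9]
opening: 0.0918
delta mm [-0.7  0.2 -3.5] rot deg [ 0.1  0.2 -0. ] t 31.8167 open 91.79791045866546 q6 0.9602190356871106 F [-0.2 -0.1  0.9]
```

```bash
python3 -m creep '[[[-0.7,0,-3,0.1,0.2,0],[0,0,0,0,0,0],[0,0,0,0,0,0],[0,0,0,0,0,0],[0,0,0,0,0,0]]]' 1 45;python3 -m creep '[[[0,0,0,0,0,0],[0,0,0,0,0,0],[0,0,0,0,0,0],[0,0,0,0,0,0],[0,0,0,0,0,0]]]';python3 -m creep '[[[0,0,0,0,0,0],[0,0,0,0,0,0],[0,0,0,0,0,0],[0,0,0,0,0,0],[0,0,0,0,0,0]]]'; python3 d.py 634.9 1.2 203 28.2
```

```text
time: 32.23
tool_pos: [0.635, 0.0011, 0.2035]
tool_rot: [-3.141, -0.001, 0.493]
contact_force: [-0.4, -0.5, 0.7]
opening: 0.0631
time: 32.65
tool_pos: [0.6351, 0.001, 0.2039]
tool_rot: [3.142, -0.001, 0.493]
contact_force: [0.5, 0.2, -0.2]
opening: 0.0298
time: 33.07
tool_pos: [0.6351, 0.0011, 0.2039]
tool_rot: [3.142, -0.001, 0.493]
contact_force: [0.7, 0.4, -0.5]
opening: 0.0119
delta mm [-0.2  0.1 -0.9] rot deg [-0.   0.1 -0. ] t 33.0667 open 11.93050839671832 q6 0.9587242123205919 F [ 0.7  0.4 -0.5]
```

```bash
python3 -m creep '[[[0,0,20,0,0,0],[0,0,38,0,0,0],[0,0,38,0,0,0],[0,-15,35,0,0,0],[-6,-36,20,0,0,-1]]]';
python3 -m creep '[[[-7,-38,0,0,0,-1.5],[-7,-38,0,0,0,-1.5],[-7,-38,0,0,0,-1.5],[-7,-38,0,0,0,-1.5],[-7,-38,0,0,0,-1.5]]]';
python3 -m creep '[[[-7,-38,0,0,0,-1.5],[-7,-38,0,0,0,-1.5],[-7,-38,0,0,0,0],[0,0,0,0,0,0],[0,0,0,0,0,0]]]'; python3 d.py 559.7 -390.5 338 16.6
```

```text
time: 33.48
tool_pos: [0.6259, -0.0449, 0.3505]
tool_rot: [-3.127, 0.015, 0.482]
contact_force: [0.5, 0.1, -2.0]
opening: 0.0113
time: 33.9
tool_pos: [0.5894, -0.2389, 0.3578]
tool_rot: [-3.135, 0.006, 0.353]
contact_force: [1.1, -0.3, -2.3]
opening: 0.0116
time: 34.32
tool_pos: [0.5625, -0.367, 0.3546]
tool_rot: [-3.133, 0.01, 0.287]
contact_force: [0.2, -0.8, -3.0]
opening: 0.0117
delta mm [ -2.8 -23.5 -16.6] rot deg [-0.3 -0.7  0.2] t 34.3167 open 11.656138395357477 q6 0.5932546090168181 F [ 0.2 -0.8 -3. ]
```

```bash
python3 -m creep '[[[-2.5,-22,-5,-0.3,-0.7,0.2],[0,0,-10,0,0,0],[0,0,0,0,0,0],[0,0,0,0,0,0]]]'; python3 d.py 559.7 -390.5 338 16.6
```

```text
time: 34.65
tool_pos: [0.5597, -0.3888, 0.3372]
tool_rot: [-3.139, 0.001, 0.291]
contact_force: [1.4, 0.3, -2.4]
opening: 0.0112
delta mm [-0.  -1.7  0.8] rot deg [-0.1 -0.1 -0. ] t 34.65 open 11.2270986421979 q6 0.5607433080351377 F [ 1.4  0.3 -2.4]
```

```bash
python3 -m creep '[[[0,-1.5,-5,0,0,0],[0,0,-5,0,0,0],[0,0,-4,0,0,0],[0,0,-3,0,0,0],[0,0,0,0,0,0]]]'; python3 d.py 559.7 -390.5 319.9 16.6
```

```text
time: 35.07
tool_pos: [0.5614, -0.3868, 0.3201]
tool_rot: [-3.14, 0.001, 0.295]
contact_force: [0.1, -1.7, -2.3]
opening: 0.0116
delta mm [-1.7 -3.7 -0.2] rot deg [-0.1 -0.1 -0.3] t 35.0667 open 11.560044726152531 q6 0.5598716199141522 F [ 0.1 -1.7 -2.3]
```

```bash
python3 -m creep '[[[0,-1.5,-2,0,0,0],[0,0,-1,0,0,0]]]'; python3 d.py 559.7 -390.5 319.9 16.6;  python3 -m creep '[[[0,0,0,0,0,0],[0,0,0,0,0,0],[0,0,0,0,0,0],[0,0,0,0,0,0],[0,0,0,0,0,0]]]' -1;python3 -m creep '[[[0,0,15,0,0,0],[0,0,30,0,0,0],[-25,-8,20,0,0,0],[-35,-8,15,0,0,0],[-20,-6,0,0,0,0]]]';python3 -m creep '[[[0,0,0,0,0,0],[0,0,0,0,0,0]]]'; python3 meas.py cover 0.136 st5
```

```text
time: 35.23
tool_pos: [0.5617, -0.3875, 0.3201]
tool_rot: [3.142, -0.001, 0.296]
contact_force: [-1.8, 0.5, -1.9]
opening: 0.0118
delta mm [-2.  -3.  -0.2] rot deg [-0.   0.1 -0.4] t 35.2333 open 11.764401890322066 q6 0.5582462761947109 F [-1.8  0.5 -1.9]
time: 35.65
tool_pos: [0.5621, -0.3874, 0.3212]
tool_rot: [3.139, -0.003, 0.297]
contact_force: [-0.7, 0.3, 0.4]
opening: 0.0406
time: 36.07
tool_pos: [0.4833, -0.4075, 0.4003]
tool_rot: [-3.14, -0.001, 0.303]
contact_force: [1.3, -0.9, 0.0]
opening: 0.0734
time: 36.23
tool_pos: [0.4799, -0.409, 0.4023]
tool_rot: [3.141, -0.001, 0.299]
contact_force: [0.4, -0.4, -0.4]
opening: 0.0872
cam [ 558.7 -385.5  383.5] tcp [ 480.1 -409.   402. ] yaw [180.   -0.   17.1]
cover [324.5  92.4] [ 563.  -387.9] 17.0 [99.4 56.7] -1.5
```

Run:
```python
from h import *
im,_,_=look("scene"); a=cv2.resize(im[60:200,150:350],None,fx=3,fy=3,interpolation=cv2.INTER_CUBIC)
b=cv2.resize(cv2.imread("pics/st5.png")[0:200,220:420],None,fx=1,fy=1)
o=np.zeros((420,800,3),np.uint8);o[:,:600]=a;o[:200,600:]=b;cv2.imwrite("pics/chk.png",o)
im,_,_=look("top"); cv2.imwrite("pics/key_top.png",im)
```

```text
(no output)
```

View pics/chk.png

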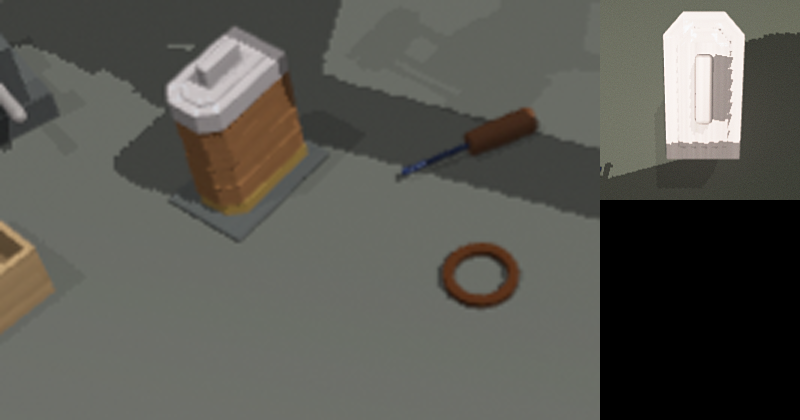

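The cover is flush on the pile, aligned with the trays, at (230,80). Now over to the key.

```bash
python3 -m creep '[[[-2,40,0,0,0,-2],[-2,41,0,0,0,-2],[-2,41,0,0,0,-2],[-2,41,0,0,0,-2],[-2,41,0,0,0,-2]]]'; python3 -m creep '[[[-2,41,0,0,0,-2],[-2,41,0,0,0,-2],[-2,41,0,0,0,-2],[-2,41,0,0,0,-1],[-2,41,0,0,0,0]]]';python3 -m creep '[[[-2,41,0,0,0,0],[-2,41,0,0,0,0],[-2,41,0,0,0,0],[-2,41,0,0,0,0],[-2,41,0,0,0,0]]]';python3 -m creep '[[[0,40,0,0,0,0],[0,40,0,0,0,0],[0,40,0,0,0,0],[0,0,0,0,0,0],[0,0,0,0,0,0]]]'; python3 d.py 455 370 400 0
python3 - <<'E'
from h import *
im,m,P=look("wrist","key1"); print(P.tolist())
E
```

```text
time: 36.8
tool_pos: [0.473, -0.2048, 0.3945]
tool_rot: [-3.138, 0.003, 0.113]
contact_force: [0.8, 0.3, -0.5]
opening: 0.0918
time: 37.22
tool_pos: [0.4639, 0.0037, 0.392]
tool_rot: [-3.135, 0.006, -0.013]
contact_force: [0.1, 0.9, -0.8]
opening: 0.0917
time: 37.63
tool_pos: [0.4529, 0.2122, 0.3902]
tool_rot: [-3.134, 0.009, -0.007]
contact_force: [1.1, 0.7, -0.6]
opening: 0.0922
time: 38.05
tool_pos: [0.4488, 0.3467, 0.3864]
tool_rot: [-3.133, 0.013, 0.009]
contact_force: [0.5, -0.0, -0.3]
opening: 0.0918
delta mm [ 6.2 23.3 13.6] rot deg [-0.5 -0.7 -0.5] t 38.05 open 91.834707172816 q6 2.0766353304640255 F [ 0.5 -0.  -0.3]
[[0.007788783488281489, 0.948433359077017, 0.31688088967569283, 0.5310093325227302], [-0.9999359490261308, 0.009989418866625847, -0.005320653711598151, 0.34689140958675707], [-0.008211741409976152, -0.31681915172633285, 0.948450416417444, 0.3663479062782398], [0.0, 0.0, 0.0, 1.0]]
```

View pics/key1.png

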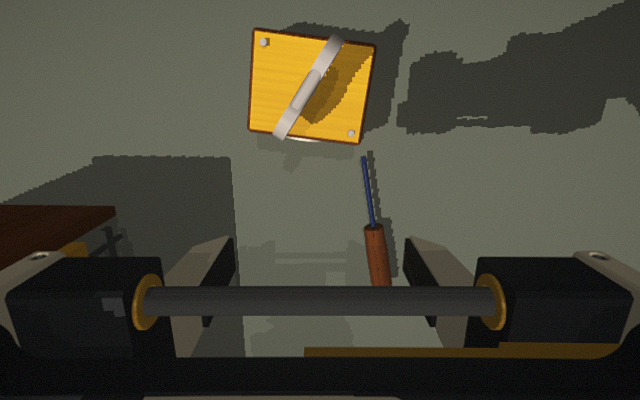

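```bash
cat > key.py <<'E'
import sys; from h import *
im,m,P=look("wrist",sys.argv[1]); hsv=cv2.cvtColor(im,cv2.COLOR_BGR2HSV)
y=cv2.inRange(hsv,np.array([12,110,40]),np.array([32,255,255])); y[240:]=0
c=max(cv2.findContours(cv2.morphologyEx(y,cv2.MORPH_CLOSE,np.ones((25,25))),cv2.RETR_EXTERNAL,cv2.CHAIN_APPROX_NONE)[0],key=cv2.contourArea)
print("case",np.array(cv2.minAreaRect(ground(c,m,P,.06).astype(np.float32)*1000)[0]))
reg=cv2.drawContours(np.zeros_like(y),[cv2.convexHull(c)],-1,255,-1)
g=cv2.inRange(hsv,np.array([0,0,120]),np.array([179,70,255]))&cv2.dilate(reg,np.ones((9,9)))
g=cv2.morphologyEx(g,cv2.MORPH_OPEN,np.ones((3,3)))
for k in cv2.findContours(g,cv2.RETR_EXTERNAL,cv2.CHAIN_APPROX_NONE)[0]:
    if cv2.contourArea(k)<200: continue
    w=ground(k,m,P,.116).astype(np.float32)*1000
    (x,yy),(a,b),t=cv2.minAreaRect(w); t=t+90 if a<b else t
    print("key",k.mean((0,1)),x,yy,a,b,"yaw",t)
print("ends",ground([[339,40],[279,135],[309,87]],m,P,.116)*1000,"cam",P[:3,3]*1000)
E
python3 key.py key2
```

```text
case [530.5 358.1]
key [305.1  89.9] 528.4913940429688 359.5648498535156 10.3199462890625 78.1329345703125 yaw 146.84961318969727
ends [[563.1 334.8]
 [497.1 379. ]
 [532.  355.9]] cam [530.9 346.6 366.2]
```

```bash
python3 -m creep '[[[15,3,0,-0.5,-0.7,7],[15,3,0,0,0,7.1],[15,3,0,0,0,7.1],[15,3,0,0,0,7.1],[15,0,0,0,0,7.1]]]'; python3 -m creep '[[[0,0,0,0,0,7.1],[0,0,0,0,0,7.1],[0,0,0,0,0,7.1],[0,0,0,0,0,7.1],[0,0,0,0,0,7.1]]]';python3 -m creep '[[[0,0,0,0,0,7.1],[0,0,0,0,0,7.1],[0,0,0,0,0,7.1],[0,0,0,0,0,7.1],[0,0,0,0,0,7.1]]]';python3 -m creep '[[[0,0,0,0,0,7.1],[0,0,0,0,0,7.1],[0,0,0,0,0,7.1],[0,0,0,0,0,7.1],[0,0,0,0,0,7.1]]]'; python3 d.py 530 358 300 146.5
```

```text
time: 38.57
tool_pos: [0.5257, 0.3525, 0.3868]
tool_rot: [3.139, 0.005, 0.632]
contact_force: [0.5, 0.5, 0.2]
opening: 0.0921
time: 38.98
tool_pos: [0.5318, 0.3437, 0.3856]
tool_rot: [3.138, 0.008, 1.257]
contact_force: [-0.6, -0.1, -0.0]
opening: 0.0915
time: 39.4
tool_pos: [0.5344, 0.3352, 0.3856]
tool_rot: [3.14, 0.01, 1.882]
contact_force: [-0.4, 0.1, 0.3]
opening: 0.0915
time: 39.82
tool_pos: [0.5367, 0.3268, 0.3858]
tool_rot: [-3.14, 0.011, 2.507]
contact_force: [-0.2, 0.4, -0.5]
opening: 0.0917
delta mm [ -6.7  31.2 -85.8] rot deg [0.4 0.5 2.9] t 39.8167 open 91.69756335175528 q6 -0.506467925696684 F [-0.2  0.4 -0.5]
```

```bash
python3 -m creep '[[[-6,16,-25,0.4,0.5,2.9],[0,15,-25,0,0,0],[0,0,-25,0,0,0],[0,0,0,0,0,0],[0,0,0,0,0,0]]]'; python3 d.py 530 358 264 146.5
```

```text
time: 40.23
tool_pos: [0.5333, 0.3507, 0.3114]
tool_rot: [3.14, 0.002, 2.556]
contact_force: [0.1, 1.1, 0.9]
opening: 0.0915
delta mm [ -3.3   7.3 -47.4] rot deg [-0.   0.2  0. ] t 40.2333 open 91.45320462367752 q6 -0.5233089834693897 F [0.1 1.1 0.9]
```

```bash
python3 - <<'E'
from h import *
look("wrist","key3")
E
python3 -m creep '[[[0,0,0,0,0,0]]]'; python3 d.py 530 358 264 146.5
```

```text
time: 40.37
tool_pos: [0.5337, 0.3498, 0.3124]
tool_rot: [3.14, 0.003, 2.555]
contact_force: [0.8, 0.3, -0.2]
opening: 0.0916
delta mm [ -3.7   8.2 -48.4] rot deg [-0.   0.2  0.1] t 40.3667 open 91.62668542301122 q6 -0.5234344771289225 F [ 0.8  0.3 -0.2]
```

```bash
python3 -m creep '[[[-3.5,8,-10,0,0.2,0],[0,1,-15,0,0,0],[0,1,-10,0,0,0],[0,0,0,0,0,0],[0,0,0,0,0,0]]]'; python3 d.py 530 358 264 146.5
```

```text
time: 40.78
tool_pos: [0.5312, 0.3603, 0.2812]
tool_rot: [3.133, 0.004, 2.552]
contact_force: [0.5, 0.4, -0.0]
opening: 0.0917
delta mm [ -1.2  -2.3 -17.2] rot deg [-0.3  0.5  0.3] t 40.7833 open 91.72116727456881 q6 -0.5051503766214019 F [ 0.5  0.4 -0. ]
```

```bash
python3 -m creep '[[[-1,-2,-8,-0.3,0.5,0.3],[0,0,-8,0,0,0],[0,0,0,0,0,0]]]';python3 d.py 530 358 264 146.5; python3 -m creep '[[[0,0,0,0,0,0],[0,0,0,0,0,0],[0,0,0,0,0,0],[0,0,0,0,0,0],[0,0,0,0,0,0]]]' 1 20;  python3 d.py 530 358 264 146.5
```

```text
time: 41.03
tool_pos: [0.5302, 0.3585, 0.2653]
tool_rot: [3.141, 0.0, 2.558]
contact_force: [-0.7, -0.1, 0.4]
opening: 0.092
delta mm [-0.2 -0.5 -1.3] rot deg [-0.   0.  -0.1] t 41.0333 open 92.01973429012632 q6 -0.5126036105298659 F [-0.7 -0.1  0.4]
time: 41.45
tool_pos: [0.5304, 0.3584, 0.2655]
tool_rot: [3.141, 0.0, 2.558]
contact_force: [-0.0, 0.4, -0.2]
opening: 0.0629
delta mm [-0.4 -0.4 -1.5] rot deg [-0.   0.  -0.1] t 41.45 open 62.88505000817765 q6 -0.5125721494218703 F [-0.   0.4 -0.2]
```

```bash
python3 -m creep '[[[0,0,0,0,0,0],[0,0,0,0,0,0],[0,0,0,0,0,0],[0,0,0,0,0,0],[0,0,0,0,0,0]]]';python3 -m creep '[[[0,0,0,0,0,0],[0,0,0,0,0,0],[0,0,0,0,0,0],[0,0,0,0,0,0],[0,0,0,0,0,0]]]'; python3 -m creep '[[[0,0,0,0,0,-5],[0,0,0,0,0,-6],[0,0,0,0,0,-6],[0,0,0,0,0,-6],[0,0,0,0,0,0]]]' - 35; python3 d.py 530 358 264 146.5
```

```text
time: 41.87
tool_pos: [0.5305, 0.3585, 0.2663]
tool_rot: [3.139, 0.001, 2.558]
contact_force: [0.6, 0.1, -0.4]
opening: 0.0295
time: 42.28
tool_pos: [0.5307, 0.3588, 0.2663]
tool_rot: [3.139, 0.001, 2.558]
contact_force: [0.0, -0.7, 0.5]
opening: 0.0101
time: 42.7
tool_pos: [0.5306, 0.359, 0.2664]
tool_rot: [3.139, 0.001, 2.14]
contact_force: [0.4, 1.2, -0.2]
opening: 0.0096
delta mm [-0.6 -1.  -2.4] rot deg [-0.1  0.2 23.9] t 42.7 open 9.559012322052311 q6 -0.09305550344882732 F [ 0.4  1.2 -0.2]
```

```bash
for i in 1; do python3 -m creep '[[[0,0,0,0,0,-7],[0,0,0,0,0,-7],[0,0,0,0,0,-7],[0,0,0,0,0,-7],[0,0,0,0,0,-7]]]'; python3 -m creep '[[[0,0,0,0,0,-7],[0,0,0,0,0,-7],[0,0,0,0,0,-7],[0,0,0,0,0,-7],[0,0,0,0,0,-7]]]'; done;  python3 d.py 530 358 264 146.5
```

```text
time: 43.12
tool_pos: [0.5305, 0.3591, 0.2663]
tool_rot: [3.139, 0.001, 1.525]
contact_force: [0.8, 0.9, -0.2]
opening: 0.0097
time: 43.53
tool_pos: [0.5304, 0.3593, 0.2663]
tool_rot: [3.139, 0.0, 0.901]
contact_force: [-0.4, 1.2, -0.8]
opening: 0.0099
delta mm [-0.4 -1.3 -2.3] rot deg [ 0.   0.1 94.9] t 43.5333 open 9.918078389831956 q6 1.1467691961174076 F [-0.4  1.2 -0.8]
```

```bash
python3 -m creep '[[[0,0,0,0,0,-7],[0,0,0,0,0,-7],[0,0,0,0,0,-7],[0,0,0,0,0,-7],[0,0,0,0,0,-7]]]'; python3 -m creep '[[[0,0,0,0,0,-7],[0,0,0,0,0,-7],[0,0,0,0,0,-7],[0,0,0,0,0,-7],[0,0,0,0,0,-7]]]';python3 -m creep '[[[0,0,0,0,0,-7],[0,0,0,0,0,-7],[0,0,0,0,0,-7],[0,0,0,0,0,-5],[0,0,0,0,0,0]]]'; python3 d.py 530 358 264 -33.5
```

```text
time: 43.95
tool_pos: [0.5305, 0.3595, 0.2663]
tool_rot: [3.14, 0.0, 0.278]
contact_force: [0.3, 0.7, -0.6]
opening: 0.0097
time: 44.37
tool_pos: [0.5306, 0.3595, 0.2663]
tool_rot: [3.141, -0.0, -0.345]
contact_force: [0.5, 0.4, -0.4]
opening: 0.0101
time: 44.78
tool_pos: [0.5307, 0.3596, 0.2663]
tool_rot: [3.141, -0.0, -0.809]
contact_force: [-0.5, 0.7, 0.0]
opening: 0.0096
delta mm [-0.7 -1.6 -2.3] rot deg [ 0.  -0.  12.9] t 44.7833 open 9.597914552244303 q6 2.8561227873545976 F [-0.5  0.7  0. ]
```

```bash
python3 -m creep '[[[0,0,0,0,0,0],[0,0,0,0,0,0],[0,0,0,0,0,0],[0,0,0,0,0,0],[0,0,0,0,0,0]]]' 0.1; python3 -m creep '[[[0,0,20,0,0,0],[0,0,30,0,0,0],[0,0,5,0,0,7],[0,0,0,0,0,7],[0,0,0,0,0,7]]]';
python3 -m creep '[[[0,1,0,0,0,7],[0,1,0,0,0,7],[0,1,0,0,0,7],[0,1,0,0,0,7],[0,1,0,0,0,7]]]';python3 -m creep '[[[0,1,0,0,0,7],[0,1,0,0,0,7],[0,1,0,0,0,7],[0,1,0,0,0,7],[0,1,0,0,0,7]]]';python3 -m creep '[[[0,1,0,0,0,7],[0,1,0,0,0,7],[0,1,0,0,0,7],[0,1,0,0,0,7],[0,1,0,0,0,7]]]';python3 -m creep '[[[0,1,0,0,0,7],[0,1,0,0,0,7],[0,1,0,0,0,7],[0,1,0,0,0,7],[0,1,0,0,0,7]]]'; python3 d.py 530.5 359 266 133.6
```

```text
time: 45.2
tool_pos: [0.5306, 0.3593, 0.2663]
tool_rot: [3.14, -0.0, -0.794]
contact_force: [1.0, -0.7, -0.2]
opening: 0.038
time: 45.62
tool_pos: [0.5302, 0.359, 0.3228]
tool_rot: [3.137, -0.001, -0.415]
contact_force: [-0.2, 0.5, -0.0]
opening: 0.0414
time: 46.03
tool_pos: [0.5302, 0.364, 0.3242]
tool_rot: [3.138, -0.003, 0.21]
contact_force: [0.3, 0.4, -0.4]
opening: 0.0415
time: 46.45
tool_pos: [0.53, 0.3691, 0.3241]
tool_rot: [3.138, -0.003, 0.835]
contact_force: [-1.1, 0.6, -0.2]
opening: 0.0411
time: 46.87
tool_pos: [0.5299, 0.3742, 0.324]
tool_rot: [3.138, -0.002, 1.46]
contact_force: [-0.5, 0.5, -0.1]
opening: 0.0414
time: 47.28
tool_pos: [0.5297, 0.3794, 0.3239]
tool_rot: [3.138, -0.002, 2.085]
contact_force: [0.8, -0.8, -0.0]
opening: 0.0416
delta mm [  0.8 -20.4 -57.9] rot deg [-0.2  0.1 14.1] t 47.2833 open 41.55337970024204 q6 -0.01137247044203983 F [ 0.8 -0.8 -0. ]
```

```bash
python3 -m creep '[[[1,-10,0,-0.2,0,7],[0,-10,0,0,0,7],[0,0,-10,0,0,0],[0,0,-10,0,0,0],[0,0,0,0,0,0]]]'; python3 d.py 530.5 359 266 134
```

```text
time: 47.7
tool_pos: [0.5304, 0.3596, 0.3022]
tool_rot: [3.139, 0.001, 2.334]
contact_force: [-0.3, -0.6, -0.4]
opening: 0.0411
delta mm [  0.1  -0.6 -36.2] rot deg [-0.   0.1  0.3] t 47.7 open 41.096955402455634 q6 -0.28706855320286045 F [-0.3 -0.6 -0.4]
```

```bash
python3 -m creep '[[[0,0,-12,0,0,0.3],[0,0,-12,0,0,0],[0,0,-11,0,0,0],[0,0,0,0,0,0],[0,0,0,0,0,0]]]'; python3 d.py 530.5 359 266 134
```

```text
time: 48.12
tool_pos: [0.5299, 0.3613, 0.263]
tool_rot: [3.142, -0.0, 2.329]
contact_force: [0.1, 0.1, 1.2]
opening: 0.0413
delta mm [ 0.6 -2.3  3. ] rot deg [-0.  -0.   0.5] t 48.1167 open 41.342756906367896 q6 -0.27961759241824896 F [0.1 0.1 1.2]
```

```bash
python3 -m creep '[[[0.5,-2,2,0,0,0.4],[0,0,0,0,0,0],[0,0,0,0,0,0],[0,0,0,0,0,0],[0,0,0,0,0,0]]]' 1 35; python3 -m creep '[[[0,0,0,0,0,0],[0,0,0,0,0,0],[0,0,0,0,0,0],[0,0,0,0,0,0]]]';python3 -m creep '[[[0,0,0,0,0,-5],[0,0,0,0,0,-7],[0,0,0,0,0,-7],[0,0,0,0,0,-7],[0,0,0,0,0,-7]]]';python3 -m creep '[[[0,0,0,0,0,-7],[0,0,0,0,0,-7],[0,0,0,0,0,-7],[0,0,0,0,0,-7],[0,0,0,0,0,-7]]]'; python3 d.py 530.5 359 266 134; python3 -c "
from h import *
print(robot.observe()['torque'],robot.observe()['joint_efforts'])"
```

```text
time: 48.53
tool_pos: [0.5308, 0.3597, 0.2671]
tool_rot: [3.139, 0.0, 2.335]
contact_force: [1.1, 0.0, 0.9]
opening: 0.0126
time: 48.87
tool_pos: [0.5305, 0.3593, 0.2672]
tool_rot: [3.14, 0.0, 2.335]
contact_force: [-0.6, -0.5, -0.1]
opening: 0.0096
time: 49.28
tool_pos: [0.5305, 0.3596, 0.2672]
tool_rot: [3.14, 0.0, 1.745]
contact_force: [-0.5, -0.1, -0.4]
opening: 0.0097
time: 49.7
tool_pos: [0.5306, 0.3598, 0.2672]
tool_rot: [3.139, 0.001, 1.12]
contact_force: [-0.6, -0.2, 0.3]
opening: 0.0101
delta mm [-0.1 -0.8 -1.2] rot deg [ 0.   0.2 69.8] t 49.7 open 10.110834631399872 q6 0.9286837984411699 F [-0.6 -0.2  0.3]
[-0.   0.   0.2] [  0.1 -57.8 -22.8   0.2  -0.2  -1.8]
```

```bash
cat > tq.py <<'E'
from h import *
s=robot.observe(); print("Mz",s["torque"][2].round(3),"yaw",np.degrees(s["tool_rot"][2]).round(1),"open",s["opening"].round(4),"t",s["time"])
E
python3 -m creep '[[[0,0,0,0,0,-7],[0,0,0,0,0,-7],[0,0,0,0,0,-7],[0,0,0,0,0,-6]]]'>/dev/null; python3 tq.py; python3 -m creep '[[[0,0,0,0,0,-5],[0,0,0,0,0,-5]]]'>/dev/null; python3 tq.py;  python3 -m creep '[[[0,0,0,0,0,-5],[0,0,0,0,0,-5]]]'>/dev/null; python3 tq.py
```

```text
Traceback (most recent call last):
  File "tq.py", line 2, in <module>
    s=robot.observe(); print("Mz",s["torque"][2].round(3),"yaw",np.degrees(s["tool_rot"][2]).round(1),"open",s["opening"].round(4),"t",s["time"])
                                                                                                             ^^^^^^^^^^^^^^^^^^
AttributeError: 'float' object has no attribute 'round'
Traceback (most recent call last):
  File "tq.py", line 2, in <module>
    s=robot.observe(); print("Mz",s["torque"][2].round(3),"yaw",np.degrees(s["tool_rot"][2]).round(1),"open",s["opening"].round(4),"t",s["time"])
                                                                                                             ^^^^^^^^^^^^^^^^^^
AttributeError: 'float' object has no attribute 'round'
Traceback (most recent call last):
  File "tq.py", line 2, in <module>
    s=robot.observe(); print("Mz",s["torque"][2].round(3),"yaw",np.degrees(s["tool_rot"][2]).round(1),"open",s["opening"].round(4),"t",s["time"])
                                                                                                             ^^^^^^^^^^^^^^^^^^
AttributeError: 'float' object has no attribute 'round'
```

```bash
sed -i 's/s\["opening"\].round(4)/s["opening"]/' tq.py; python3 tq.py; python3 -m creep '[[[0,0,0,0,0,-5],[0,0,0,0,0,-5]]]'>/dev/null; python3 tq.py;  python3 -m creep '[[[0,0,0,0,0,-5],[0,0,0,0,0,-5]]]'>/dev/null; python3 tq.py
```

```text
Mz 0.096 yaw 15.3 open 0.009761159540886721 t 50.3667
Mz 0.769 yaw 4.9 open 0.010794335327555346 t 50.5333
Mz 1.096 yaw -5.4 open 0.013245503392279485 t 50.7
```

The torque jumped from 0.1 to 1.1 N m and the jaws were forced open, which means the hard stop. Releasing and lifting.

```bash
python3 -m creep '[[[0,0,0,0,0,0],[0,0,0,0,0,0],[0,0,0,0,0,0],[0,0,0,0,0,0],[0,0,0,0,0,0]]]' -1; python3 -m creep '[[[0,0,20,0,0,0],[0,0,35,0,0,0],[-20,0,30,0,0,0],[-35,0,20,0,0,0],[-30,0,10,0,0,0]]]';python3 -m creep '[[[0,0,0,0,0,0],[0,0,0,0,0,0]]]'; python3 key.py key4; python3 tq.py
```

```text
time: 51.12
tool_pos: [0.5318, 0.3605, 0.268]
tool_rot: [3.14, -0.005, -0.09]
contact_force: [-0.4, 0.5, -0.1]
opening: 0.0419
time: 51.53
tool_pos: [0.448, 0.3585, 0.3816]
tool_rot: [3.136, 0.001, -0.091]
contact_force: [-0.2, 0.1, -0.2]
opening: 0.0753
time: 51.7
tool_pos: [0.4435, 0.3591, 0.3861]
tool_rot: [3.14, -0.003, -0.086]
contact_force: [0.6, 0.5, 0.7]
opening: 0.0888
case [530.4 358.2]
key [307.   87.6] 529.144775390625 358.3334655761719 80.46125793457031 9.914806365966797 yaw 9.598613739013672
ends [[560.8 333.1]
 [498.9 383.5]
 [531.6 357.1]] cam [525.8 351.2 367.4]
Mz 0.043 yaw -4.9 open 0.09019024301852922 t 51.75
```

View pics/key4.png

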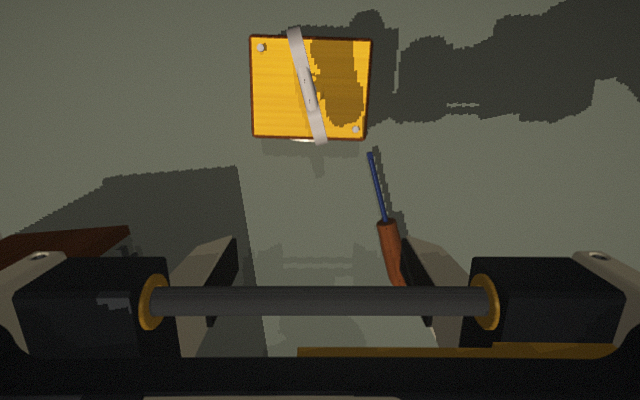

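Run:
```python
from h import *
im,_,_=look("scene"); a=cv2.resize(im[60:200,150:350],None,fx=3,fy=3,interpolation=cv2.INTER_CUBIC)
cv2.imwrite("pics/chk2.png",a)
im,m,P=look("top","top2")
for c in blobs(im,"cover",150):
    p,y,s,g=outline(c,m,P,.136)
    if abs(p[0]-556)<60 and abs(p[1]+390)<60: print(p,y,s)
b=cv2.imread("pics/chk.png")[:420,:600]; print("scene diff",cv2.absdiff(a,b)[0:260,120:360].mean())
```

```text
[ 562.9 -388.5] 16.938251495361328 (100.94111633300781, 57.064266204833984)
scene diff 15.794610042735043
```

View pics/top2.png

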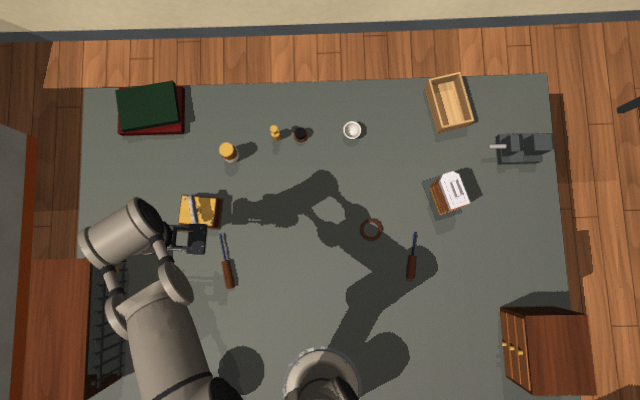

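The cover is unmoved at (562.9,-388.5) mm, the pile stands at (450,193) and the bystanders are where they started.

```bash
python3 -c "
from cell import robot
print(robot.hand_in())"
```

```text
the job is handed in; nothing more can be done
None
```

All four trays are stacked on the foot plate with the silver cover on top, and the key is wound to its hard stop. The job was handed in at about 52 s of robot time; the hand-in gave no verdict.

- **Pile:** The second, third and fourth trays and the cover came down within about 1 mm of the seated height. The first tray read about 1 mm high just before release, and the next camera view fitted a seated tray. In the last top view the cover's outline fits a four-tray pile, at (563, -388) mm and yaw 17°. The foot plate is at (556, -390) mm and yaw 16°, so the cover sits about 7 mm off its middle, inside the 13 mm limit.
- **Third tray:** I gripped it about 17 mm off centre, because the gripper body would have touched the varnish jar. A later view showed it fitted properly, though its measured yaw was 18.4°, about 2° off the rest of the pile.
- **Key:** I wound it in two grasps, about 317° in all by camera. At the end the wrist moment jumped from about 0.1 to 1.1 N m and the jaws were forced from 10 to 13 mm. I took that as the hard stop. I could not read the joint itself, so the final value of about 6.0 rad is inferred.
- **Bystanders:** The last top view shows them in place, judged by eye. The arm was clear of everything.

One check disagreed: the scene-camera comparison of the pile before and after winding gave a large difference. I put that down to the arm's changed shadow, as the cover's measured position had not moved, and did not look into it further.

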